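Put the rechargeable candles on charge for the night

TASK

Put the rechargeable candles on charge for the night: first slide the black charging tray over the table, without lifting or tipping it, until it lies centred and square on the cork mat, then lower each candle that is out upright into a well of its own until it stands on the well's floor. When all are in, take the remote from its dish, point its front end straight at the tray's dark receiver dome from about a hand's width (5 to 20 cm) away and hold it still there for two seconds, then lay it back flat in the dish, buttons up. Leave the tray square on the mat with the candles in it, and do not disturb the mug or the glasses case.

Things in the scene. Friction and masses are not known exactly. Their poses are not given: they have to be found in the camera images.
- mat: thin tan cork mat, 280 x 200 mm, 1 mm thick and flush enough that the tray slides over its edge without catching; fixed. Origin at its centre on the table, x along its long side (points roughly away from the robot), z up
- tray: black candle charging tray, a loose flat block 236 (its x) x 157 (its y) x 32 mm high, about 0.7 kg empty, slides on the table. Origin at the centre of its underside, z up. Six round wells 60 mm wide, 24 mm deep (floor 8 mm above its underside): x = -51.5, 14.5, 80.5 mm, y = -41 and 41 mm. A bare strip with the receiver dome lies at its -x end, nearer the robot
- well0 (a point): centre of the mouth of a well of the tray (top face, 32 mm above the tray's underside), at x -51.5, y -41 mm in the tray
- well1 (a point): centre of the mouth of a well of the tray (top face, 32 mm above the tray's underside), at x -51.5, y 41 mm in the tray
- well2 (a point): centre of the mouth of a well of the tray (top face, 32 mm above the tray's underside), at x 14.5, y -41 mm in the tray
- well3 (a point): centre of the mouth of a well of the tray (top face, 32 mm above the tray's underside), at x 14.5, y 41 mm in the tray
- well4 (a point): centre of the mouth of a well of the tray (top face, 32 mm above the tray's underside), at x 80.5, y -41 mm in the tray
- well5 (a point): centre of the mouth of a well of the tray (top face, 32 mm above the tray's underside), at x 80.5, y 41 mm in the tray
- tray_eye (a point): the tray's infrared receiver: a small dark dome, 12 mm in radius, standing on the control strip in the middle of the tray's -x end; this point lies in the dome, 98.5 mm from the tray's centre along -x and 38 mm above the tray's underside
- candle1: rechargeable candle, ivory plastic cylinder 50 mm in diameter and 62 mm high, with a small lamp flame that stands 9 mm above the rim (soft, cannot be felt), about 0.12 kg, heavy in the foot; stands upright on the table. Origin at the centre of its underside, z up. May be absent
- candle2: rechargeable candle, ivory plastic cylinder 50 mm in diameter and 75 mm high, with a small lamp flame that stands 9 mm above the rim (soft, cannot be felt), about 0.12 kg, heavy in the foot; stands upright on the table. Origin at the centre of its underside, z up. May be absent
- candle3: rechargeable candle, ivory plastic cylinder 50 mm in diameter and 62 mm high, with a small lamp flame that stands 9 mm above the rim (soft, cannot be felt), about 0.12 kg, heavy in the foot; stands upright on the table. Origin at the centre of its underside, z up. May be absent
- candle4: rechargeable candle, ivory plastic cylinder 50 mm in diameter and 75 mm high, with a small lamp flame that stands 9 mm above the rim (soft, cannot be felt), about 0.12 kg, heavy in the foot; stands upright on the table. Origin at the centre of its underside, z up. May be absent
- candle5: rechargeable candle, ivory plastic cylinder 50 mm in diameter and 62 mm high, with a small lamp flame that stands 9 mm above the rim (soft, cannot be felt), about 0.12 kg, heavy in the foot; stands upright on the table. Origin at the centre of its underside, z up. May be absent
- candle6: rechargeable candle, ivory plastic cylinder 50 mm in diameter and 75 mm high, with a small lamp flame that stands 9 mm above the rim (soft, cannot be felt), about 0.12 kg, heavy in the foot; stands upright on the table. Origin at the centre of its underside, z up. May be absent
- remote: white remote control, 150 (its x) x 46 (its y) x 22 mm (z), about 0.11 kg, lying flat in the dish with its buttons up. Origin at the centre of its underside, x towards its front end (dark infrared window; the buttons are nearer this end), z out of the buttons
- remote_nose (a point): centre of the remote's front end, the infrared window: 75 mm from its origin along x and 11 mm above its underside; axes as the remote's, so the beam leaves along x
- dish: shallow dark wooden dish, open on top, 210 (its x) x 110 (its y) x 14 mm high, walls 6 mm thick, floor 6 mm thick; fixed. Origin at the centre of its underside on the table, z up
- mug: bystander: blue mug, 80 mm wide, 88 mm high, handle on its y side; origin at the centre of its underside
- glasses_case: bystander: brown spectacle case, 62 x 160 x 42 mm; origin at the centre of its underside
Things that resemble listed ones, but are neither listed nor needed, are in the scene too. Leave any green look-alike of the candle2 alone.

How it is judged:
On the way, in this order (a step that is already met when the one before it is completed fails the run):
1. the tray lies centred and square on the cork mat (horizontal distance between tray and mat below 0.025 m and angle between the x axis of tray and the x axis of mat, either way round below 0.17 rad and height (world z) of tray below 0.006 m and linear speed of tray below 0.02 m/s), for 0.2 s.
2. every candle stands upright on the floor of a well (z of each of candle1, candle2, candle3, candle4, candle5, candle6 in the frame of tray below 0.014 m and x of candle1 in the frame of tray between -0.076 and 0.105 m and y of candle1 in the frame of tray between -0.06 and 0.06 m and angle between each of candle1, candle2, candle3, candle4, candle5, candle6's own z axis and vertical below 0.15 rad and x of candle2 in the frame of tray between -0.076 and 0.105 m and y of candle2 in the frame of tray between -0.06 and 0.06 m and x of candle3 in the frame of tray between -0.076 and 0.105 m and y of candle3 in the frame of tray between -0.06 and 0.06 m and x of candle4 in the frame of tray between -0.076 and 0.105 m and y of candle4 in the frame of tray between -0.06 and 0.06 m and x of candle5 in the frame of tray between -0.076 and 0.105 m and y of candle5 in the frame of tray between -0.06 and 0.06 m and x of candle6 in the frame of tray between -0.076 and 0.105 m and y of candle6 in the frame of tray between -0.06 and 0.06 m), for 0.2 s.
3. the held remote points straight at the receiver dome from close by and is kept still (x of tray_eye in the frame of remote_nose between 0.03 and 0.25 m and y of tray_eye in the frame of remote_nose between -0.03 and 0.03 m and z of tray_eye in the frame of remote_nose between -0.03 and 0.03 m and linear speed of remote below 0.03 m/s and angular speed of remote below 0.3 rad/s and contact force between the fingers and remote above 0.5 N), for 1 s.
At the end, for the whole second after the job is handed in: Tray flat, centred on the mat within 25 mm and square within 10 degrees; every candle upright (9 degrees) with its foot on a well's floor (under 14 mm above the tray's underside); remote flat inside the dish, buttons up; all released and at rest (all of step 1 and all of step 2 and linear speed of each of candle1, candle2, candle3, candle4, candle5, candle6, remote below 0.02 m/s and x of remote in the frame of dish between -0.035 and 0.035 m and y of remote in the frame of dish between -0.035 and 0.035 m and z of remote in the frame of dish below 0.012 m and angle between remote's own z axis and vertical below 0.1 rad); the robot touches nothing.
It fails at once if the tray is lifted or tipped (height (world z) of tray above 0.02 m or angle between tray's own z axis and vertical above 0.12 rad).
It fails at once if a candle is let fall into the tray from well above it (hits it faster than 1.1 m/s) ((linear speed of candle1 above 1.1 m/s and z of candle1 in the frame of tray below 0.06 m and x of candle1 in the frame of tray between -0.118 and 0.118 m and y of candle1 in the frame of tray between -0.08 and 0.08 m) or (linear speed of candle2 above 1.1 m/s and z of candle2 in the frame of tray below 0.06 m and x of candle2 in the frame of tray between -0.118 and 0.118 m and y of candle2 in the frame of tray between -0.08 and 0.08 m) or (linear speed of candle3 above 1.1 m/s and z of candle3 in the frame of tray below 0.06 m and x of candle3 in the frame of tray between -0.118 and 0.118 m and y of candle3 in the frame of tray between -0.08 and 0.08 m) or (linear speed of candle4 above 1.1 m/s and z of candle4 in the frame of tray below 0.06 m and x of candle4 in the frame of tray between -0.118 and 0.118 m and y of candle4 in the frame of tray between -0.08 and 0.08 m) or (linear speed of candle5 above 1.1 m/s and z of candle5 in the frame of tray below 0.06 m and x of candle5 in the frame of tray between -0.118 and 0.118 m and y of candle5 in the frame of tray between -0.08 and 0.08 m) or (linear speed of candle6 above 1.1 m/s and z of candle6 in the frame of tray below 0.06 m and x of candle6 in the frame of tray between -0.118 and 0.118 m and y of candle6 in the frame of tray between -0.08 and 0.08 m)).
It fails at once if the mug or glasses case is shifted by more than 30 mm (distance of any of mug, glasses_case from where it was at the start of the episode above 0.03 m).
Of candle1, candle2, candle3, candle4, candle5, candle6 only 4 to 6 are there at a start; the rules pass over those that are not, and their reading is None.
At some moment in a run one of tray may be knocked a few centimetres aside while the robot is not near it.
It also fails if it takes over 210 s, if anything falls off the work surface, if the arm or the gripper's body presses on something with over 40 N, if the wrist force passes 120 N, or if a joint passes its speed limit or range.

ROBOT

A 6-joint arm with a two-finger parallel gripper is mounted at the origin on the work surface. World frame = base frame: x ahead of the robot, y to its left, z up, the work surface at z = 0. Lengths are in m, angles in rad, forces in N, time in s.
With the tool pointing down it reaches from about 0.35 to 0.975 m from the base axis. Payload 4.9 kg.
Tool frame: the origin (TCP) lies at the very end of the fingers, on their centre line; the grasp point (between the pads) lies 19 mm behind it; z points along the fingers, y is the line along which they close (so a half turn about z gives the same grasp; the last joint's range is limited). The gripper opens to 85 mm and grips with 20 to 120 N. Pads are 22 mm wide; open, the fingers measure 114 mm over their backs; the gripper's body (76 mm by 85 mm) begins 54 mm behind the grasp point. The pads swing forward as they close: fully open they stand 13 mm farther back than shut.
Start: joints at [-1.316, 0.053, 1.613, -0, 1.476, -0.119], TCP at [0.228, -0.582, 0.231] pointing down, gripper open.
Joint ranges: [-3.01, 3.01], [-1.01, 2.22], [0.06, 2.58], [-1.02, 4.17], [0.09, 2.62], [-3.14, 3.14]. Speed limits (rad/s): [2.57, 2.57, 3.14, 3.14, 3.14, 3.14].

INTERFACE

Orientations are given as a unit quaternion [w, x, y, z].
In Python, from plant import manip gives the robot as it stands.
- The arm moves only by the tool send_rows, never from a script. Its argument "increments" is a list of rows, each an object of numbers: "claw": the closure, from -1 (fully open) to 1 (shut); "dx", "dy", "dz": the shift along the tool's x, y, z in units of 0.5 m (1.0 is 0.5 m); "yaw": the turn about the tool's z in units of 1.5 rad (1.0 is 1.5 rad). A call has 1 to 20 rows; each row is the pose to reach, as a shift and turn from the pose commanded when the call began, along the tool's axes at that moment; what a row does not reach only later rows make up. A row lasts 1/8 s, in which the tool goes at most 62.5 mm and 10.7 degrees, less where a joint would pass 70% of its speed; a pose out of reach is approached as far as the arm can. A call with a number of a shift or a turn outside -1 to 1 is refused whole. A call with a gripper value outside its range is refused whole. The fingers move at their own pace and stop on an object; the grip force is fixed at half the most. Time passes only in rows, so rows that repeat a pose let the fingers close. It gives the time, the measured TCP pose, the force, the opening and the grip force at its end, in the units of the state.
- manip.state(): the state, without advancing time (a new reading comes with each control period).
- manip.grab_frame(name): name is "scene" or "side" or "wrist"; returns the picture (420x560x3 uint8, red, green, blue); there is no depth.
- manip.camera_params(name): a dict with "camera_matrix" (3x3 intrinsics, pixels), "k1" (the pictures are not rectified: a ray, as slopes to the right and down, at radius r is drawn at 1 + k1 r^2 times it, then the intrinsics apply), "extrinsics" (4x4, takes a point from world to camera coordinates); the wrist camera has in their place "tool_from_camera" (4x4, takes a point from camera to tool coordinates, whose origin is the TCP and whose axes are the flange's). Camera axes: x right, y down, z forward; pixel columns grow to the right and rows downward; lengths in m; the calibration is good to about 2 mm. A picture is of the moment at which its call begins: read the wrist's pose just before it. camera_params takes no time and is no camera call.
- manip.job_done(): hands the job in; it is judged then, once.
The state is a dict: "time": time; "joint_pos": joint angles; "joint_vel": joint speeds; "joint_efforts": joint torques, N m; "tool_pos": TCP position; "tool_rot": TCP orientation; "contact_force": force on the tool from outside, world axes, zero at the start; "ft_torque": the same for the moment, N m; "gripper_width": opening from 0.0 (shut) to 1.0 (fully open); "grasp_force": force on a finger pad.
Only numpy, scipy, OpenCV 4.12 (cv2) and the standard library are available. Lean on these libraries where they do the work, as an engineer would, in place of code of your own. Each camera call takes 0.05 s, during which the arm holds its last target. There are 200 camera calls.

## Working session

There is one attempt and no reset: what is moved stays moved. The work goes in short steps, Python scripts to look and compute and a tool call to move; the robot and the scene stay as the last step left them, time stands still between calls to the robot, and variables do not carry over. Pictures are saved under pics/ and viewed, at most 14 in all, crops included, and the job is handed in when it is done.

Besides the shell and the picture viewer there is one more tool, called as name(argument=value, ...), one argument or row to a line, values as JSON. send_rows: Moves the arm, as the interface text tells. Shifts and turns lie within -1 to 1; 1 stands for 0.5 m of shift or 1.5 rad of turn. Its arguments: {"type":"object","properties":{"increments":{"type":"array","items":{"type":"object","properties":{"claw":{"type":"number"},"dx":{"type":"number"},"dy":{"type":"number"},"dz":{"type":"number"},"yaw":{"type":"number"}}}}},"required":["increments"]}

```bash
mkdir -p pics; ls; python3 - <<'E'
from plant import manip
import cv2
s=manip.state();print(s)
for n in ("scene","side","wrist"):
    f=manip.grab_frame(n);cv2.imwrite(f"pics/{n}0.png",f[:,:,::-1]);print(n,manip.camera_params(n))
E
```

```text
pics
{'time': 0.0, 'joint_pos': array([-1.31601832e+00,  5.33776692e-02,  1.61428812e+00, -5.32695071e-08,
        1.47599744e+00, -1.18984226e-01]), 'joint_vel': array([-0.00039993, -0.00270422, -0.00036203,  0.00084949, -0.00025321,
       -0.00113424]), 'joint_efforts': array([-1.97227644e-03, -3.93690920e+01, -3.70177567e+01, -2.26844750e-04,
        7.15666582e-03, -1.56258375e-05]), 'tool_pos': array([ 0.22805249, -0.58124219,  0.23005363]), 'tool_rot': array([-1.03290268e-03,  9.82587960e-01,  1.85795125e-01, -7.02654179e-05]), 'contact_force': array([-0.44340504, -0.78370468, -0.00891173]), 'ft_torque': array([ 0.00846635, -0.00619309,  0.01490094]), 'grasp_force': 0.0, 'gripper_width': 0.9989604686111082}
scene {'camera_matrix': array([[473.59138631,   0.        , 279.29399699],
       [  0.        , 473.59138631, 221.83647146],
       [  0.        ,   0.        ,   1.        ]]), 'k1': -0.062036263207377755, 'extrinsics': array([[ 0.54219881,  0.84003013, -0.01923091, -0.31244765],
       [ 0.59756099, -0.40158478, -0.69401047, -0.29140631],
       [-0.59071255,  0.36480001
[... 426 characters left out ...]
08454],
       [ 0.13439299, -0.67395036, -0.72644989,  1.2872135 ],
       [ 0.        ,  0.        ,  0.        ,  1.        ]])}
wrist {'camera_matrix': array([[319.02019664,   0.        , 281.15143409],
       [  0.        , 319.02019664, 207.66737981],
       [  0.        ,   0.        ,   1.        ]]), 'k1': -0.04035961633502052, 'tool_from_camera': array([[ 3.17326254e-04, -9.56191449e-01, -2.92741888e-01,
         7.35754883e-02],
       [ 9.99999537e-01,  5.69350080e-04, -7.75705767e-04,
         4.70943192e-05],
       [ 9.08395839e-04, -2.92741506e-01,  9.56191187e-01,
        -1.42898923e-01],
       [ 0.00000000e+00,  0.00000000e+00,  0.00000000e+00,
         1.00000000e+00]])}
```

View pics/scene0.png

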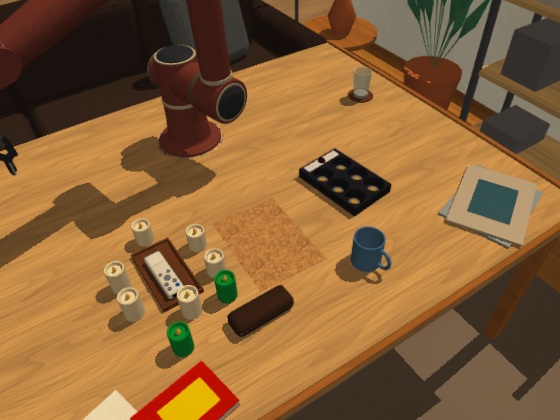

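View pics/side0.png

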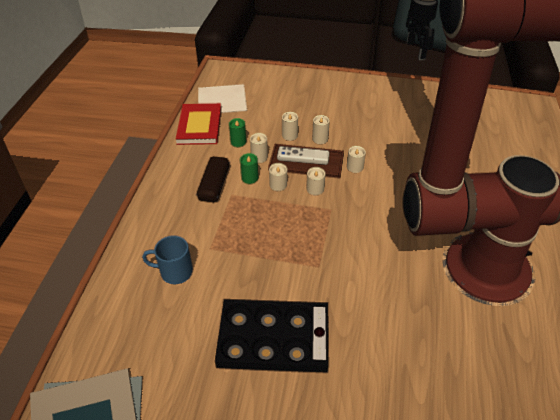

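Scene view: ivory candles at (142,232), (117,277), (130,303), (195,237), (214,262), (189,301). Green look-alikes are at (226,286) and (180,339). The remote in its dish is at (165,275), mat at (270,245), tray at (345,180) with the white strip toward the robot, mug at (368,250), case at (261,310). Side view agrees, and it shows the remote's buttons on its left (+x) end.

```bash
cat > h.py <<'E'
import numpy as np, cv2
from scipy.spatial.transform import Rotation as R
from plant import manip
def tool():
    s=manip.state(); q=s['tool_rot']; T=np.eye(4)
    T[:3,:3]=R.from_quat([q[1],q[2],q[3],q[0]]).as_matrix(); T[:3,3]=s['tool_pos']; return T
def cam(n,T=None):
    p=manip.camera_params(n)
    E=np.linalg.inv(p['extrinsics']) if n!='wrist' else (tool() if T is None else T)@p['tool_from_camera']
    return p['camera_matrix'],p['k1'],E
def ray(c,uv):
    K,k,E=c; uv=np.atleast_2d(np.asarray(uv,float)); d=(uv-K[:2,2])/K[0,0]; s=d.copy()
    for _ in range(20): s=d/(1+k*(s**2).sum(1,keepdims=True))
    return E[:3,3],np.c_[s,np.ones(len(s))]@E[:3,:3].T
def onz(c,uv,z):
    o,d=ray(c,uv); return (o+d*((z-o[2])/d[:,2:]))
def proj(c,P):
    K,k,E=c; P=np.atleast_2d(P); q=(P-E[:3,3])@E[:3,:3]; s=q[:,:2]/q[:,2:]
    return s*(1+k*(s**2).sum(1,keepdims=True))*K[0,0]+K[:2,2]
def tri(rays):
    A=0;b=0
    for o,d in rays:
        d=d/np.linalg.norm(d);M=np.eye(3)-np.outer(d,d);A=A+M;b=b+M@o
    p=np.linalg.solve(A,b); return p,max(np.linalg.norm((np.eye(3)-np.outer(d,d)/(d@d))@(p-o)) for o,d in rays)
def comps(m,amin=20):
    n,l,s,c=cv2.connectedComponentsWithStats(m.astype(np.uint8)); return [(s[i],c[i],l==i) for i in range(1,n) if s[i,4]>=amin]
def grab(n,name):
    T=tool(); f=manip.grab_frame(n); cv2.imwrite(f"pics/{name}.png",f[:,:,::-1]); return f,cam(n,T)
E
python3 - <<'E'
from h import *
for n in("scene","side"):
    f=cv2.imread(f"pics/{n}0.png"); c=cam(n); hsv=cv2.cvtColor(f,cv2.COLOR_BGR2HSV);H,S,V=[hsv[...,i].astype(int) for i in range(3)]
    # flame = saturated bright orange small spots
    print(n)
    for nm,m,z,a in [("ivory",(V>140)&(S<90),0.03,60),("green",(H>50)&(H<85)&(S>150)&(V>50),0.04,60),("blue",(H>95)&(H<120)&(S>110)&(V>50),0.04,150),("black",(V<35),0.03,400)]:
        for s,ct,_ in comps(m,a):
            p=onz(c,ct,z)[0]
            if 0.2<p[0]<1.1 and abs(p[1])<.7: print(nm,s,ct.round(),p.round(3))
# corners by eye
sc=cam("scene");sd=cam("side")
print("mat",onz(sc,[(267,200),(326,257),(270,290),(214,220)],.001).round(3).tolist())
print("mat",onz(sd,[(229,197),(332,207),(322,263),(214,244)],.001).round(3).tolist())
print("tray",onz(sc,[(333,150),(391,184),(355,214),(300,180)],.032).round(3).tolist())
print("tray",onz(sd,[(224,300),(329,302),(329,361),(217,362)],.032).round(3).tolist())
E
```

```text
scene
ivory [323 150  15  12  89] [330. 155.] [0.383 0.318 0.03 ]
ivory [304 160  19  12  98] [313. 166.] [0.393 0.243 0.03 ]
ivory [529 189  14  25 127] [536. 199.] [0.876 0.693 0.03 ]
ivory [440 194  16  23  97] [447. 206.] [0.753 0.454 0.03 ]
ivory [145 251  38  45 682] [163. 272.] [ 0.523 -0.314  0.03 ]
ivory [ 84 391  53  29 857] [112. 409.] [ 0.794 -0.544  0.03 ]
green [214 270  23  34 565] [225. 286.] [ 0.657 -0.206  0.04 ]
green [167 322  27  35 653] [180. 339.] [ 0.728 -0.359  0.04 ]
blue [351 227  34  43 566] [367. 249.] [0.754 0.155 0.04 ]
black [ 300  149   91   67 2540] [347. 183.] [0.517 0.278 0.03 ]
side
ivory [ 198   84   49   29 1015] [224.  97.] [ 0.823 -0.551  0.03 ]
ivory [283 112  15  28 194] [289. 123.] [ 0.584 -0.444  0.03 ]
ivory [313 115  16  28 201] [320. 127.] [ 0.487 -0.445  0.03 ]
ivory [251 133  16  29 201] [259. 144.] [ 0.657 -0.326  0.03 ]
ivory [176 139  40   4 129] [196. 141.] [ 0.845 -0.31   0.03 ]
ivory [278 147  51  17 569] [304. 155.] [ 0.516 -0.301  0.03 ]
ivory [349 146  16  26 203] [356. 157.] [ 0.366 -0.321  0.03 ]
ivory [269 163  18  27 230]
[... 292 characters left out ...]
30 119  15  27 332] [237. 133.] [ 0.729 -0.357  0.04 ]
green [241 154  17  30 383] [249. 169.] [ 0.657 -0.203  0.04 ]
black [197 157  32  45 693] [214. 179.] [ 0.747 -0.155  0.03 ]
black [403 181  16  47 579] [411. 204.] [ 0.206 -0.154  0.03 ]
black [ 216  300  112   72 5762] [269. 336.] [0.497 0.303 0.03 ]
mat [[0.419, 0.058, 0.001], [0.693, 0.072, 0.001], [0.701, -0.108, 0.001], [0.405, -0.112, 0.001]]
mat [[0.697, -0.121, 0.001], [0.412, -0.134, 0.001], [0.413, 0.062, 0.001], [0.691, 0.051, 0.001]]
tray [[0.368, 0.341, 0.032], [0.595, 0.384, 0.032], [0.633, 0.215, 0.032], [0.429, 0.17, 0.032]]
tray [[0.614, 0.232, 0.032], [0.381, 0.194, 0.032], [0.362, 0.34, 0.032], [0.589, 0.385, 0.032]]
```

```bash
python3 - <<'E'
import cv2
a=cv2.imread('pics/scene0.png')[205:365,95:335];cv2.imwrite('pics/c1.png',cv2.resize(a,(780,520),interpolation=cv2.INTER_CUBIC))
E
```

```text
(no output)
```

View pics/c1.png

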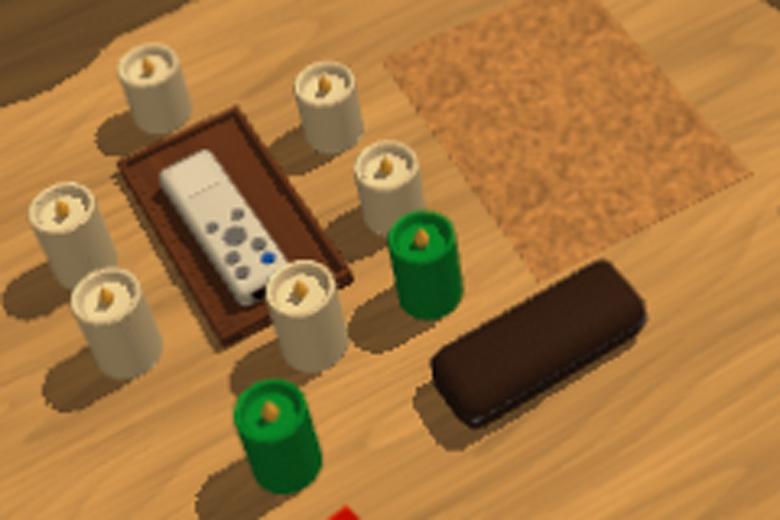

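The picture confirms six ivory candles, two green ones and the remote with its blue button toward the far (+x) end. I'll go up over the mat and tray for an accurate wrist view.

```bash
cat >> h.py <<'E'
def yaw(): 
    T=tool(); return np.arctan2(T[1,0],T[0,0])
def go(x,y,z,yw):
    T=tool(); d=T[:3,:3].T@(np.array([x,y,z])-T[:3,3])/.5; t=-(yw-yaw()); t=(t+np.pi/2)%np.pi-np.pi/2
    print("d",d.round(4),"yaw",round(t/1.5,4),"rows",int(np.ceil(max(np.linalg.norm(d)*.5/.06,abs(t)/.18))), "now",T[:3,3].round(4),round(yaw(),3))
E
python3 -c "
from h import *
go(.56,.1,.4,.16)"
```

```text
d [ 1.1157 -1.0268 -0.3375] yaw 0.1426 rows 13 now [ 0.2281 -0.5814  0.2303] 0.374
```

send_rows(
  increments=[
    {"dx": 0,"dy": 0,"dz": -0.33,"yaw": 0.14,"claw": 0},
    {"dx": 0,"dy": 0,"dz": -0.33,"yaw": 0.14,"claw": 0},
    {"dx": 1,"dy": -1,"dz": -0.33,"yaw": 0.14,"claw": 0},
    {"dx": 1,"dy": -1,"dz": -0.33,"yaw": 0.14,"claw": 0},
    {"dx": 1,"dy": -1,"dz": -0.33,"yaw": 0.14,"claw": 0},
    {"dx": 1,"dy": -1,"dz": -0.33,"yaw": 0.14,"claw": 0},
    {"dx": 1,"dy": -1,"dz": -0.33,"yaw": 0.14,"claw": 0},
    {"dx": 1,"dy": -1,"dz": -0.33,"yaw": 0.14,"claw": 0},
    {"dx": 1,"dy": -1,"dz": -0.33,"yaw": 0.14,"claw": 0},
    {"dx": 1,"dy": -1,"dz": -0.33,"yaw": 0.14,"claw": 0},
    {"dx": 1,"dy": -1,"dz": -0.33,"yaw": 0.14,"claw": 0},
    {"dx": 1,"dy": -1,"dz": -0.33,"yaw": 0.14,"claw": 0},
    {"dx": 1,"dy": -1,"dz": -0.33,"yaw": 0.14,"claw": 0},
    {"dx": 1,"dy": -1,"dz": -0.33,"yaw": 0.14,"claw": 0},
    {"dx": 1,"dy": -1,"dz": -0.33,"yaw": 0.14,"claw": 0},
    {"dx": 1,"dy": -1,"dz": -0.33,"yaw": 0.14,"claw": 0},
    {"dx": 1,"dy": -1,"dz": -0.33,"yaw": 0.14,"claw": 0},
  ],
)

```text
time: 2.28
tool_pos: [0.5109, 0.0651, 0.3963]
tool_rot: [0.0, 0.997, 0.081, 0.0]
contact_force: [0.4, -0.8, -0.6]
gripper_width: 0.506
grasp_force: 0.0
```

```bash
python3 -c "
from h import *
f,c=grab('wrist','w1');np.save('w1.npy',c[2]);print(c[2].round(3),manip.state()['gripper_width'])"
```

```text
[[ 0.162 -0.944 -0.289  0.584]
 [-0.987 -0.155 -0.047  0.077]
 [-0.001  0.293 -0.956  0.539]
 [ 0.     0.     0.     1.   ]] 0.5000244819907784
```

View pics/w1.png

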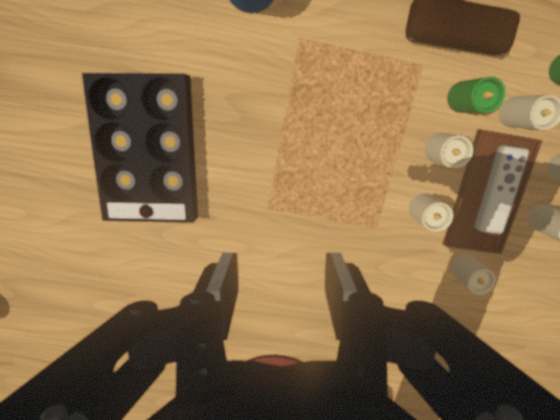

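The wrist view shows the whole tray at (140,147), with brass well contacts from (116,99) to (173,181) and the dome at (146,211). The mat is at (345,133) and all the near candles are visible.

```bash
cat >> h.py <<'E'
def matpose(f,c):
    hsv=cv2.cvtColor(f,cv2.COLOR_RGB2HSV).astype(int); return hsv
def fit2(model,P):  # rigid 2D: P=R m+t
    a=model-model.mean(0); b=P-P.mean(0); th=np.arctan2((a[:,0]*b[:,1]-a[:,1]*b[:,0]).sum(),(a*b).sum())
    Rm=np.array([[np.cos(th),-np.sin(th)],[np.sin(th),np.cos(th)]]); t=P.mean(0)-Rm@model.mean(0)
    return t,th,np.linalg.norm(P-(model@Rm.T+t),axis=1)
WELLS=np.array([[x,y] for x in(-.0515,.0145,.0805) for y in(-.041,.041)])
E
python3 - <<'E'
from h import *
f=cv2.imread('pics/w1.png'); K,k,_=cam('wrist'); c=(K,k,np.load('w1.npy'))
hsv=cv2.cvtColor(f,cv2.COLOR_BGR2HSV);H,S,V=[hsv[...,i].astype(int) for i in range(3)]
for p in [(116,99),(345,133),(345,180),(250,100),(410,30),(146,211)]: print(p,hsv[p[1],p[0]])
m=np.zeros(V.shape,bool);m[80:195,95:185]=1
m&=(S>110)&(V>90)
P=[]
for s,ct,_ in comps(m,20): print(s,ct.round(1)); P.append(onz(c,ct,.008)[0,:2])
P=np.array(P)
# order by model using rough pose
g=np.array([[np.cos(.16),-np.sin(.16)],[np.sin(.16),np.cos(.16)]]); M=WELLS@g.T+[.49,.285]
if len(P)==6:
    idx=[np.argmin(((P-q)**2).sum(1)) for q in M]; print(idx,fit2(WELLS,P[idx]))
print('dome',onz(c,(146,211),.036))
b=cv2.medianBlur(f,7);h2=cv2.cvtColor(b,cv2.COLOR_BGR2HSV).astype(int)
mm=(h2[...,0]<15)&(h2[...,1]>135)&(h2[...,2]>100); 
for s,ct,l in comps(mm,3000):
    cn,_=cv2.findContours(l.astype(np.uint8),cv2.RETR_EXTERNAL,cv2.CHAIN_APPROX_NONE); w=onz(c,max(cn,key=len)[:,0],.001)[:,:2].astype(np.float32)
    print(s,cv2.minAreaRect(w*1000))
print('mat corners',onz(c,[(302,38),(421,64),(376,227),(268,208)],.001).round(4).tolist())
E
```

```text
(116, 99) [ 20 162 200]
(345, 133) [ 16 130 194]
(345, 180) [ 16 129 198]
(250, 100) [ 18 125 191]
(410, 30) [ 15 134  84]
(146, 211) [  8 115  80]
[111  94  11  11  97] [115.9  98.8]
[162  94  11  12 102] [166.6  99.3]
[116 136  10  11  88] [120.5 140.8]
[165 137  10  10  86] [169.6 141.4]
[ 95 167   4  28  72] [ 96.  183.5]
[121 175  10  10  77] [125.1 179.8]
[168 176  10  10  79] [172.6 180.6]
dome [[0.38914583 0.27372822 0.036     ]]
mat corners [[0.6944, 0.0629, 0.001], [0.6896, -0.1284, 0.001], [0.4125, -0.1243, 0.001], [0.4164, 0.0733, 0.001]]
```

```bash
python3 - <<'E'
from h import *
K,k,_=cam('wrist'); c=(K,k,np.load('w1.npy'))
P=onz(c,[(172.6,180.6),(125.1,179.8),(169.6,141.4),(120.5,140.8),(166.6,99.3),(115.9,98.8)],.008)[:,:2]
t,th,r=fit2(WELLS,P);print(t,th,r)
g=np.array([[np.cos(th),-np.sin(th)],[np.sin(th),np.cos(th)]]); w=g@[.0145,.0748]+t;print('wall',w)
go(*w,.12,th);go(*w,.018,th)
E
```

```text
[0.48580126 0.28937392] 0.14115379573071749 [1.09617262e-04 1.79392723e-04 8.28416873e-05 2.79181808e-04
 2.30837349e-04 2.10575395e-04]
wall [0.48963377 0.36546992]
d [ 0.0548 -0.5996  0.5527] yaw 0.0139 rows 7 now [0.5109 0.0652 0.3964] 0.162
d [ 0.0547 -0.5997  0.7567] yaw 0.0139 rows 9 now [0.5109 0.0652 0.3964] 0.162
```

send_rows(
  increments=[
    {"dx": 0.055,"dy": -0.6,"dz": 0.2,"yaw": 0.014,"claw": 0.1},
    {"dx": 0.055,"dy": -0.6,"dz": 0.2,"yaw": 0.014,"claw": 0.1},
    {"dx": 0.055,"dy": -0.6,"dz": 0.3,"yaw": 0.014,"claw": 0.1},
    {"dx": 0.055,"dy": -0.6,"dz": 0.4,"yaw": 0.014,"claw": 0.1},
    {"dx": 0.055,"dy": -0.6,"dz": 0.5,"yaw": 0.014,"claw": 0.1},
    {"dx": 0.055,"dy": -0.6,"dz": 0.58,"yaw": 0.014,"claw": 0.1},
    {"dx": 0.055,"dy": -0.6,"dz": 0.62,"yaw": 0.014,"claw": 0.1},
    {"dx": 0.055,"dy": -0.6,"dz": 0.62,"yaw": 0.014,"claw": 0.1},
    {"dx": 0.055,"dy": -0.6,"dz": 0.66,"yaw": 0.014,"claw": 0.1},
    {"dx": 0.055,"dy": -0.6,"dz": 0.7,"yaw": 0.014,"claw": 0.1},
    {"dx": 0.055,"dy": -0.6,"dz": 0.73,"yaw": 0.014,"claw": 0.1},
    {"dx": 0.055,"dy": -0.6,"dz": 0.75,"yaw": 0.014,"claw": 0.1},
    {"dx": 0.055,"dy": -0.6,"dz": 0.75,"yaw": 0.014,"claw": 0.1},
    {"dx": 0.055,"dy": -0.6,"dz": 0.75,"yaw": 0.014,"claw": 1},
    {"dx": 0.055,"dy": -0.6,"dz": 0.75,"yaw": 0.014,"claw": 1},
    {"dx": 0.055,"dy": -0.6,"dz": 0.75,"yaw": 0.014,"claw": 1},
    {"dx": 0.055,"dy": -0.6,"dz": 0.75,"yaw": 0.014,"claw": 1},
    {"dx": 0.055,"dy": -0.6,"dz": 0.75,"yaw": 0.014,"claw": 1},
  ],
)

```text
time: 4.58
tool_pos: [0.49, 0.3668, 0.0224]
tool_rot: [0.0, 0.997, 0.071, 0.001]
contact_force: [-0.1, -3.2, 6.1]
gripper_width: 0.073
grasp_force: 53.8
```

```bash
python3 - <<'E'
from h import *
s=manip.state();print(s['time'],s['gripper_width'],s['grasp_force'],s['contact_force'])
th=-.022;g=np.array([[np.cos(th),-np.sin(th)],[np.sin(th),np.cos(th)]]); w=g@[.0145,.0748]+[.553,-.029];print(w)
go(*w,tool()[2,3],th)
E
```

```text
4.575 0.07287043049982489 53.835867061279714 [-0.089986   -3.24078819  6.11835719]
[0.56914196 0.04546292]
d [6.510e-02 6.586e-01 2.000e-04] yaw 0.11 rows 6 now [0.49   0.3668 0.0224] 0.143
```

send_rows(
  increments=[
    {"dx": 0.004,"dy": 0.04,"yaw": 0.01,"claw": 1},
    {"dx": 0.008,"dy": 0.09,"yaw": 0.02,"claw": 1},
    {"dx": 0.014,"dy": 0.14,"yaw": 0.03,"claw": 1},
    {"dx": 0.02,"dy": 0.19,"yaw": 0.04,"claw": 1},
    {"dx": 0.025,"dy": 0.24,"yaw": 0.045,"claw": 1},
    {"dx": 0.03,"dy": 0.29,"yaw": 0.05,"claw": 1},
    {"dx": 0.034,"dy": 0.34,"yaw": 0.06,"claw": 1},
    {"dx": 0.04,"dy": 0.39,"yaw": 0.07,"claw": 1},
    {"dx": 0.045,"dy": 0.44,"yaw": 0.08,"claw": 1},
    {"dx": 0.05,"dy": 0.49,"yaw": 0.09,"claw": 1},
    {"dx": 0.055,"dy": 0.54,"yaw": 0.1,"claw": 1},
    {"dx": 0.06,"dy": 0.59,"yaw": 0.11,"claw": 1},
    {"dx": 0.065,"dy": 0.63,"yaw": 0.11,"claw": 1},
    {"dx": 0.065,"dy": 0.66,"yaw": 0.11,"claw": 1},
    {"dx": 0.065,"dy": 0.66,"yaw": 0.11,"claw": 1},
    {"dx": 0.065,"dy": 0.66,"yaw": 0.11,"claw": 1},
  ],
)

```text
invalid input
```

```bash
python3 - <<'E'
from h import *
s=manip.state();print(s['time'],s['gripper_width'],s['grasp_force'],s['contact_force']); go(.5691,.0455,.0224,-.022)
f,c=grab('scene','s1'); print('tray',[proj(c,[[.553+a,-.029+b,.032]]).round().tolist() for a in(-.118,.118) for b in(-.0785,.0785)])
E
```

```text
4.575 0.07287043049982489 53.835867061279714 [-0.089986   -3.24078819  6.11835719]
d [6.500e-02 6.585e-01 1.000e-04] yaw 0.11 rows 6 now [0.49   0.3668 0.0224] 0.143
tray [[[219.0, 218.0]], [[267.0, 196.0]], [[263.0, 274.0]], [[315.0, 248.0]]]
```

View pics/s1.png

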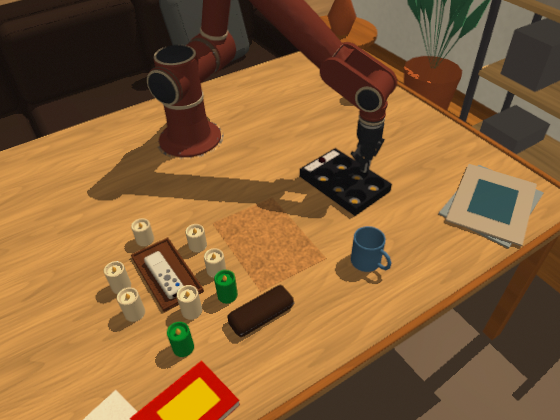

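The picture shows the tray still gripped at its start. The call was refused because dz was missing.

send_rows(
  increments=[
    {"dx": 0.004,"dy": 0.04,"dz": 0,"yaw": 0.01,"claw": 1},
    {"dx": 0.008,"dy": 0.09,"dz": 0,"yaw": 0.02,"claw": 1},
    {"dx": 0.014,"dy": 0.14,"dz": 0,"yaw": 0.03,"claw": 1},
    {"dx": 0.02,"dy": 0.19,"dz": 0,"yaw": 0.04,"claw": 1},
    {"dx": 0.025,"dy": 0.24,"dz": 0,"yaw": 0.045,"claw": 1},
    {"dx": 0.03,"dy": 0.29,"dz": 0,"yaw": 0.05,"claw": 1},
    {"dx": 0.034,"dy": 0.34,"dz": 0,"yaw": 0.06,"claw": 1},
    {"dx": 0.04,"dy": 0.39,"dz": 0,"yaw": 0.07,"claw": 1},
    {"dx": 0.045,"dy": 0.44,"dz": 0,"yaw": 0.08,"claw": 1},
    {"dx": 0.05,"dy": 0.49,"dz": 0,"yaw": 0.09,"claw": 1},
    {"dx": 0.055,"dy": 0.54,"dz": 0,"yaw": 0.1,"claw": 1},
    {"dx": 0.06,"dy": 0.59,"dz": 0,"yaw": 0.11,"claw": 1},
    {"dx": 0.065,"dy": 0.63,"dz": 0,"yaw": 0.11,"claw": 1},
    {"dx": 0.065,"dy": 0.66,"dz": 0,"yaw": 0.11,"claw": 1},
    {"dx": 0.065,"dy": 0.66,"dz": 0,"yaw": 0.11,"claw": 1},
    {"dx": 0.065,"dy": 0.66,"dz": 0,"yaw": 0.11,"claw": 1},
  ],
)

```text
time: 6.62
tool_pos: [0.5696, 0.0446, 0.0223]
tool_rot: [0.0, 1.0, -0.011, 0.001]
contact_force: [-0.6, -0.7, 5.3]
gripper_width: 0.07
grasp_force: 63.6
```

```bash
python3 - <<'E'
from h import *
s=manip.state();print(s['time'],s['gripper_width'],s['grasp_force'],s['contact_force']); go(.5691,.0455,.0224,-.022)
E
```

```text
6.625 0.06952710377778859 63.568972209468484 [-0.5564687  -0.70220579  5.3265032 ]
d [-0.0011 -0.0018 -0.0002] yaw -0.0006 rows 1 now [0.5696 0.0446 0.0223] -0.023
```

send_rows(
  increments=[
    {"dx": 0,"dy": 0,"dz": 0,"yaw": 0,"claw": 0.1},
    {"dx": 0,"dy": 0,"dz": 0,"yaw": 0,"claw": 0.1},
    {"dx": 0,"dy": 0,"dz": 0,"yaw": 0,"claw": 0.1},
    {"dx": 0,"dy": 0,"dz": -0.05,"yaw": 0,"claw": 0.1},
    {"dx": 0,"dy": 0,"dz": -0.12,"yaw": 0,"claw": 0.1},
    {"dx": 0,"dy": 0,"dz": -0.24,"yaw": 0,"claw": 0},
    {"dx": 0,"dy": 0,"dz": -0.36,"yaw": 0,"claw": -0.5},
    {"dx": -0.06,"dy": 0.12,"dz": -0.48,"yaw": 0,"claw": -1},
    {"dx": -0.14,"dy": 0.24,"dz": -0.6,"yaw": 0,"claw": -1},
    {"dx": -0.14,"dy": 0.36,"dz": -0.7,"yaw": 0,"claw": -1},
    {"dx": -0.14,"dy": 0.48,"dz": -0.76,"yaw": 0,"claw": -1},
    {"dx": -0.14,"dy": 0.48,"dz": -0.76,"yaw": 0,"claw": -1},
    {"dx": -0.14,"dy": 0.48,"dz": -0.76,"yaw": 0,"claw": -1},
    {"dx": -0.14,"dy": 0.48,"dz": -0.76,"yaw": 0,"claw": -1},
  ],
)

```text
time: 8.38
tool_pos: [0.4931, -0.1938, 0.4009]
tool_rot: [-0.0, 1.0, -0.012, -0.0]
contact_force: [0.4, 0.5, -1.3]
gripper_width: 0.999
grasp_force: 0.0
```

```bash
python3 -c "
from h import *
f,c=grab('wrist','w2');np.save('w2.npy',c[2]);print(c[2].round(3))"
```

```text
[[-0.023 -0.956 -0.293  0.567]
 [-1.     0.021  0.008 -0.196]
 [-0.002  0.293 -0.956  0.544]
 [ 0.     0.     0.     1.   ]]
```

View pics/w2.png

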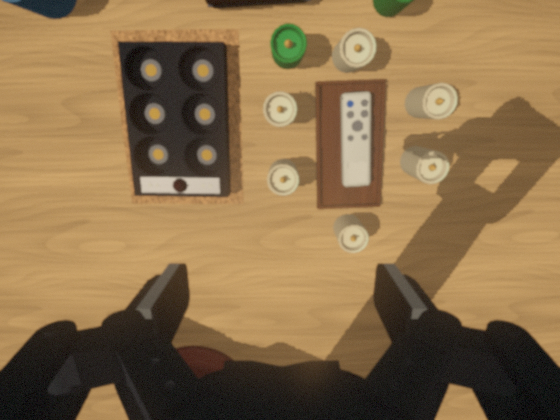

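The tray lies on the mat, with margins all round, at (180,115). Candle rims are at (357,48), (281,109), (440,101), (283,179), (432,167), (353,237), the remote at (355,140) with the blue button up, and the dish at (351,145).

```bash
python3 - <<'E'
from h import *
f=cv2.imread('pics/w2.png'); K,k,_=cam('wrist'); c=(K,k,np.load('w2.npy'))
hsv=cv2.cvtColor(f,cv2.COLOR_BGR2HSV);H,S,V=[hsv[...,i].astype(int) for i in range(3)]
m=np.zeros(V.shape,bool);m[50:170,135:220]=1;m&=(S>110)&(V>90)
P=np.array([onz(c,ct,.009)[0,:2] for s,ct,_ in comps(m,40)]);print(len(P))
M=WELLS+[.553,-.029]
idx=[np.argmin(((P-q)**2).sum(1)) for q in M]; t,th,r=fit2(WELLS,P[idx]);print('tray',t,th,r.max())
print('mat',onz(c,[(113,31),(240,31),(243,204),(133,205)],.001).round(4).tolist())
sc=cam('scene');sd=cam('side')
fs=cv2.imread('pics/scene0.png');fd=cv2.imread('pics/side0.png')
def flame(f,u,r):
    h=cv2.cvtColor(f,cv2.COLOR_BGR2HSV).astype(int); x,y=map(int,u); w=h[y-r:y+r+1,x-r:x+r+1]
    mm=(w[...,1]>120)&(w[...,2]>90)
    cs=comps(mm,3); 
    if not cs:return None
    b=min(cs,key=lambda q:np.hypot(*(q[1]-r))); return b[1]+[x-r,y-r]
for u in [(357,48),(281,109),(440,101),(283,179),(432,167),(353,237)]:
    w=flame(f,u,9); 
    if w is None: w=np.array(u,float); print('noflame')
    p=onz(c,w,.07)[0]; us,ud=proj(sc,p+[0,0,.003])[0],proj(sd,p+[0,0,.003])[0]
    a,b=flame(fs,us.round(),8),flame(fd,ud.round(),6)
    rays=[(o,d[0]) for o,d in [ray(c,w)]+([ray(sc,a)] if a is not None else [])+([ray(sd,b)] if b is not None else [])]
    print(w.round(1),p.round(4),'tri',[x if isinstance(x,float) else x.round(4) for x in tri(rays)],len(rays))
print('dish',onz(c,[(316,82),(387,80),(381,208),(317,208)],.014).round(4).tolist())
print('remote',onz(c,[(341,93),(368,93),(370,186),(343,187)],.028).round(4).tolist())
E
```

```text
6
tray [ 0.55159812 -0.02940442] -0.040472214364216656 0.000160003186545334
mat [[0.6935, 0.0636, 0.001], [0.6861, -0.1345, 0.001], [0.4086, -0.1238, 0.001], [0.4112, 0.074, 0.001]]
[357.5  47.6] [ 0.647  -0.3009  0.07  ] tri [array([ 0.6487, -0.2997,  0.0729]), np.float64(0.0022507473952958126)] 3
[279.9 108.9] [ 0.5686 -0.1935  0.07  ] tri [array([ 0.5708, -0.1926,  0.0606]), np.float64(0.002379742154326311)] 3
[438.9 100.9] [ 0.5758 -0.4206  0.07  ] tri [array([ 0.5779, -0.419 ,  0.0735]), np.float64(0.0022043215190205305)] 3
[282.8 179.1] [ 0.4667 -0.1955  0.07  ] tri [array([ 0.4663, -0.1947,  0.0609]), np.float64(0.0016522442644640344)] 3
[431.9 167.1] [ 0.4804 -0.4207  0.07  ] tri [array([ 0.483 , -0.4185,  0.0742]), np.float64(0.0017972165621971865)] 3
[353. 238.] [ 0.3681 -0.306   0.07  ] tri [array([ 0.3663, -0.3073,  0.0616]), np.float64(0.001671075890344313)] 3
dish [[0.608, -0.2504, 0.014], [0.6091, -0.3615, 0.014], [0.3998, -0.3655, 0.014], [0.4023, -0.2537, 0.014]]
remote [[0.5903, -0.2874, 0.028], [0.5896, -0.329, 0.028], [0.443, -0.34, 0.028], [0.4422, -0.2951, 0.028]]
```

```bash
cat > plan.py <<'E'
from h import *
t=np.array([.5516,-.0294]);th=-.0405
g=np.array([[np.cos(th),-np.sin(th)],[np.sin(th),np.cos(th)]]); W=WELLS@g.T+t
C=dict(A=(.6487,-.2997),B=(.5708,-.1926),C=(.5779,-.419),D=(.4663,-.1947),E=(.483,-.4185),F=(.3663,-.3073))
def loc(d): return (g.T@np.asarray(d)*[1,-1]/.5).round(4)
if __name__=='__main__':
    print(W.round(4).tolist())
    prev=None
    for n,w in [('F',1),('E',3),('C',5),('D',0),('B',2),('A',4)]:
        print(n,'from prev well',None if prev is None else loc(np.array(C[n])-prev),'to well',w,loc(W[w]-C[n])); prev=W[w]
    go(*C['F'],.026,th)
E
python3 plan.py
```

```text
[[0.4985, -0.0683], [0.5018, 0.0137], [0.5644, -0.071], [0.5677, 0.011], [0.6304, -0.0736], [0.6337, 0.0083]]
F from prev well None to well 1 [ 0.2448 -0.6523]
E from prev well [-0.0026  0.8651] to well 3 [ 0.1346 -0.8651]
C from prev well [0.0551 0.8584] to well 5 [ 0.0769 -0.8584]
D from prev well [-0.3181  0.4192] to well 0 [ 0.0541 -0.2552]
B from prev well [0.1546 0.2426] to well 2 [-0.0226 -0.2426]
A from prev well [0.1869 0.4503] to well 4 [-0.0549 -0.4503]
d [-0.2473  0.2354  0.7479] yaw 0.0125 rows 7 now [ 0.4931 -0.1929  0.3999] -0.022
```

send_rows(
  increments=[
    {"dx": -0.247,"dy": 0.235,"dz": 0.1,"yaw": 0.0125,"claw": -0.6},
    {"dx": -0.247,"dy": 0.235,"dz": 0.2,"yaw": 0.0125,"claw": -0.6},
    {"dx": -0.247,"dy": 0.235,"dz": 0.3,"yaw": 0.0125,"claw": -0.6},
    {"dx": -0.247,"dy": 0.235,"dz": 0.4,"yaw": 0.0125,"claw": -0.6},
    {"dx": -0.247,"dy": 0.235,"dz": 0.45,"yaw": 0.0125,"claw": -0.6},
    {"dx": -0.247,"dy": 0.235,"dz": 0.45,"yaw": 0.0125,"claw": -0.6},
    {"dx": -0.247,"dy": 0.235,"dz": 0.52,"yaw": 0.0125,"claw": -0.6},
    {"dx": -0.247,"dy": 0.235,"dz": 0.6,"yaw": 0.0125,"claw": -0.6},
    {"dx": -0.247,"dy": 0.235,"dz": 0.68,"yaw": 0.0125,"claw": -0.6},
    {"dx": -0.247,"dy": 0.235,"dz": 0.748,"yaw": 0.0125,"claw": -0.6},
    {"dx": -0.247,"dy": 0.235,"dz": 0.748,"yaw": 0.0125,"claw": -0.6},
    {"dx": -0.247,"dy": 0.235,"dz": 0.748,"yaw": 0.0125,"claw": 1},
    {"dx": -0.247,"dy": 0.235,"dz": 0.748,"yaw": 0.0125,"claw": 1},
    {"dx": -0.247,"dy": 0.235,"dz": 0.748,"yaw": 0.0125,"claw": 1},
    {"dx": -0.247,"dy": 0.235,"dz": 0.748,"yaw": 0.0125,"claw": 1},
  ],
)

```text
time: 10.3
tool_pos: [0.3692, -0.3102, 0.0306]
tool_rot: [0.002, 1.0, -0.021, 0.002]
contact_force: [0.9, 0.2, 6.0]
gripper_width: 0.564
grasp_force: 62.7
```

```bash
python3 - <<'E'
from plan import *
go(*W[1],.036,th); grab('side','d1')
f=cv2.imread('pics/d1.png'); cv2.imwrite('pics/d1c.png',cv2.resize(f[90:300,200:480],(800,600)))
E
```

```text
d [ 0.2384 -0.6581 -0.0121] yaw -0.0004 rows 6 now [ 0.3692 -0.3102  0.0306] -0.041
```

View pics/d1c.png

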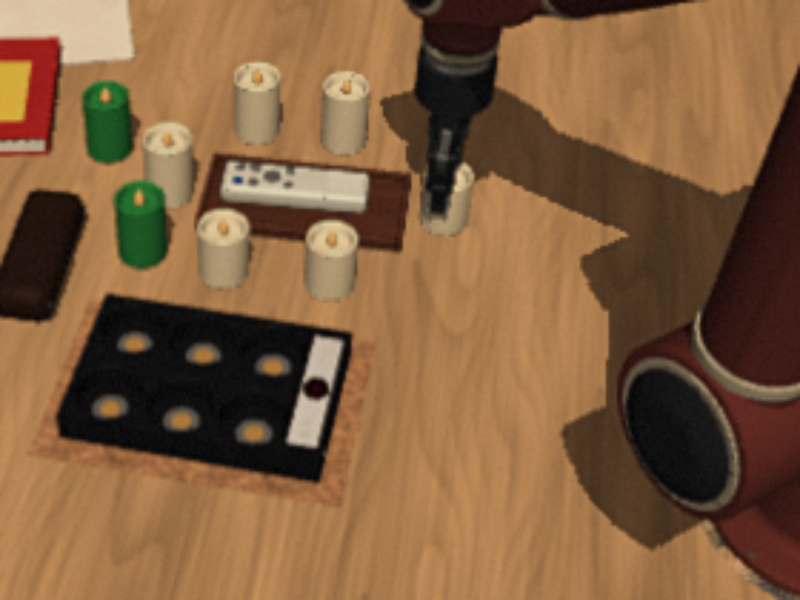

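The crop shows the fingers around the nearest candle (445,195), and the tray square on the mat.

send_rows(
  increments=[
    {"dx": 0,"dy": 0,"dz": -0.08,"yaw": 0,"claw": 1},
    {"dx": 0,"dy": 0,"dz": -0.16,"yaw": 0,"claw": 1},
    {"dx": 0,"dy": 0,"dz": -0.26,"yaw": 0,"claw": 1},
    {"dx": 0.04,"dy": -0.1,"dz": -0.26,"yaw": 0,"claw": 1},
    {"dx": 0.08,"dy": -0.2,"dz": -0.26,"yaw": 0,"claw": 1},
    {"dx": 0.12,"dy": -0.3,"dz": -0.26,"yaw": 0,"claw": 1},
    {"dx": 0.16,"dy": -0.4,"dz": -0.26,"yaw": 0,"claw": 1},
    {"dx": 0.2,"dy": -0.5,"dz": -0.26,"yaw": 0,"claw": 1},
    {"dx": 0.24,"dy": -0.6,"dz": -0.26,"yaw": 0,"claw": 1},
    {"dx": 0.24,"dy": -0.655,"dz": -0.24,"yaw": 0,"claw": 1},
    {"dx": 0.24,"dy": -0.655,"dz": -0.2,"yaw": 0,"claw": 1},
    {"dx": 0.24,"dy": -0.655,"dz": -0.15,"yaw": 0,"claw": 1},
    {"dx": 0.24,"dy": -0.655,"dz": -0.12,"yaw": 0,"claw": 1},
    {"dx": 0.24,"dy": -0.655,"dz": -0.12,"yaw": 0,"claw": 1},
  ],
)

```text
time: 12.1
tool_pos: [0.4994, 0.0139, 0.0864]
tool_rot: [-0.0, 1.0, -0.021, -0.001]
contact_force: [0.2, 0.4, -1.1]
gripper_width: 0.567
grasp_force: 62.6
```

```bash
python3 - <<'E'
from plan import *
s=manip.state();print(s['contact_force'],s['gripper_width']);go(*W[1],.041,th); grab('side','d2'); f=cv2.imread('pics/d2.png'); cv2.imwrite('pics/d2c.png',cv2.resize(f[110:290,190:430],(800,600)))
E
```

```text
[ 0.21373553  0.39693695 -1.06785414] 0.5673072037024477
d [0.0049 0.0003 0.0907] yaw -0.0005 rows 1 now [0.4994 0.0139 0.0864] -0.041
```

View pics/d2c.png

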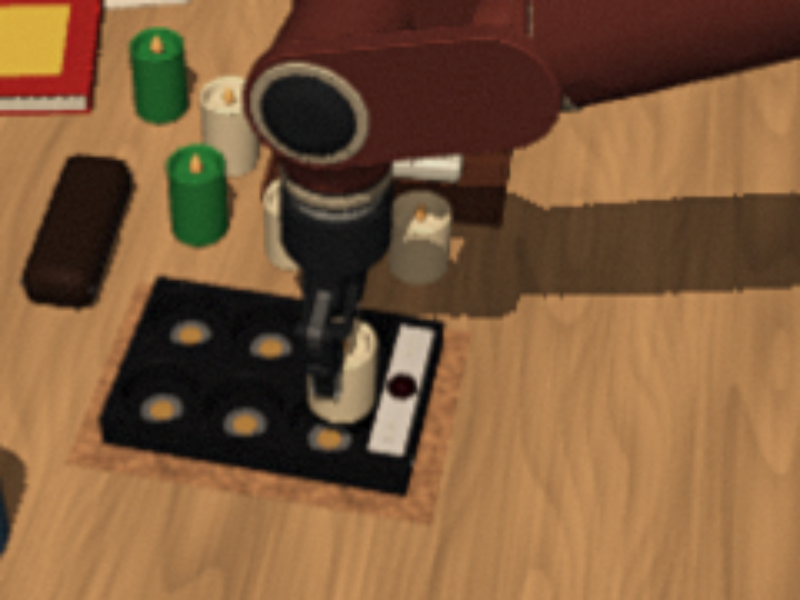

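```bash
python3 - <<'E'
from plan import *
c=cam('side'); print(onz(c,[(292.9,222)],.08)); print(proj(c,[[.4994,.0139+.025,.08],[.4994,.0139,.118]]))
f,c=grab('wrist','w3'); cv2.imwrite('pics/w3c.png',cv2.resize(f[150:400,140:420,::-1],(784,700))[:600])
print(proj(c,[[.4994,.0139,.118]]))
E
```

```text
[[0.49537388 0.01150497 0.08      ]]
[[289.29007147 230.03800582]
 [291.22036031 211.63801204]]
[[279.80627296 302.135439  ]]
```

View pics/w3c.png

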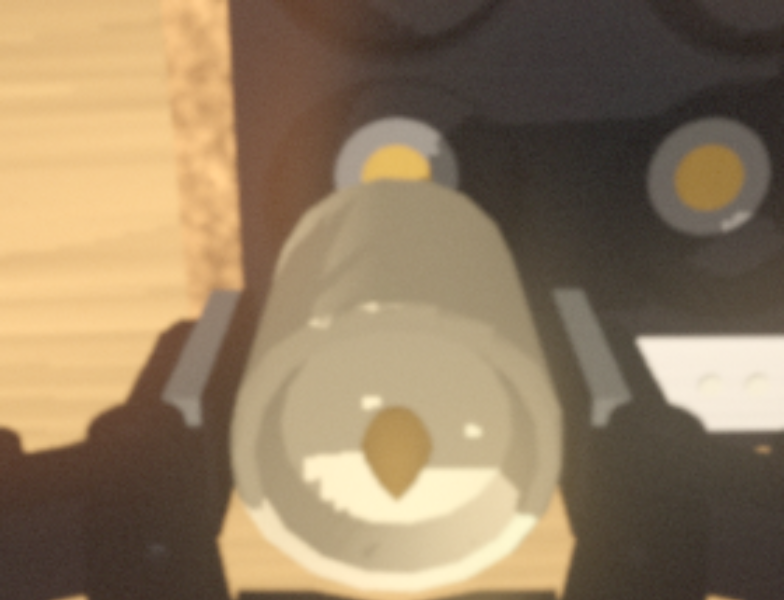

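The wrist crop shows the candle's rim centred near (397,445), about 3 mm toward the robot from the pad line, matching the offset when it was picked. The foot is just short of the well contact, so I'll shift +x and lower.

```bash
python3 - <<'E'
from plan import *
print('E from cmd',loc(np.array(C['E'])-[.4994,.0139]), (.0864-.026)/.5)
E
```

```text
E from cmd [0.0022 0.8654] 0.12080000000000002
```

send_rows(
  increments=[
    {"dx": 0.012,"dy": 0,"dz": 0,"yaw": 0,"claw": 1},
    {"dx": 0.012,"dy": 0,"dz": 0.03,"yaw": 0,"claw": 1},
    {"dx": 0.012,"dy": 0,"dz": 0.06,"yaw": 0,"claw": 1},
    {"dx": 0.012,"dy": 0,"dz": 0.08,"yaw": 0,"claw": 1},
    {"dx": 0.012,"dy": 0,"dz": 0.093,"yaw": 0,"claw": 1},
    {"dx": 0.012,"dy": 0,"dz": 0.093,"yaw": 0,"claw": 1},
    {"dx": 0.012,"dy": 0,"dz": 0.093,"yaw": 0,"claw": 1},
  ],
)

```text
time: 13.08
tool_pos: [0.5068, 0.0136, 0.0413]
tool_rot: [0.0, 1.0, -0.02, 0.0]
contact_force: [0.7, -0.3, -2.4]
gripper_width: 0.57
grasp_force: 62.6
```

send_rows(
  increments=[
    {"dx": 0,"dy": 0,"dz": 0,"yaw": 0,"claw": -0.5},
    {"dx": 0,"dy": 0,"dz": 0,"yaw": 0,"claw": -0.5},
    {"dx": 0,"dy": 0,"dz": 0,"yaw": 0,"claw": -0.5},
    {"dx": 0,"dy": 0,"dz": -0.08,"yaw": 0,"claw": -0.5},
    {"dx": 0,"dy": 0,"dz": -0.16,"yaw": 0,"claw": -0.5},
    {"dx": 0,"dy": 0,"dz": -0.26,"yaw": 0,"claw": -0.6},
    {"dx": -0.01,"dy": 0.865,"dz": -0.26,"yaw": 0,"claw": -0.6},
    {"dx": -0.01,"dy": 0.865,"dz": -0.26,"yaw": 0,"claw": -0.6},
    {"dx": -0.01,"dy": 0.865,"dz": -0.26,"yaw": 0,"claw": -0.6},
    {"dx": -0.01,"dy": 0.865,"dz": -0.26,"yaw": 0,"claw": -0.6},
    {"dx": -0.01,"dy": 0.865,"dz": -0.26,"yaw": 0,"claw": -0.6},
    {"dx": -0.01,"dy": 0.865,"dz": -0.26,"yaw": 0,"claw": -0.6},
    {"dx": -0.01,"dy": 0.865,"dz": -0.26,"yaw": 0,"claw": -0.6},
    {"dx": -0.01,"dy": 0.865,"dz": -0.26,"yaw": 0,"claw": -0.6},
    {"dx": -0.01,"dy": 0.865,"dz": -0.26,"yaw": 0,"claw": -0.6},
    {"dx": -0.01,"dy": 0.865,"dz": -0.16,"yaw": 0,"claw": -0.6},
    {"dx": -0.01,"dy": 0.865,"dz": -0.06,"yaw": 0,"claw": -0.6},
    {"dx": -0.01,"dy": 0.865,"dz": 0.028,"yaw": 0,"claw": -0.6},
    {"dx": -0.01,"dy": 0.865,"dz": 0.028,"yaw": 0,"claw": -0.6},
  ],
)

```text
time: 15.45
tool_pos: [0.4815, -0.4138, 0.0224]
tool_rot: [-0.004, 1.0, -0.02, -0.003]
contact_force: [0.2, 0.1, -0.0]
gripper_width: 0.798
grasp_force: 0.0
```

send_rows(
  increments=[
    {"dx": 0,"dy": 0,"dz": 0,"yaw": 0,"claw": 1},
    {"dx": 0,"dy": 0,"dz": 0,"yaw": 0,"claw": 1},
    {"dx": 0,"dy": 0,"dz": 0,"yaw": 0,"claw": 1},
    {"dx": 0,"dy": 0,"dz": 0,"yaw": 0,"claw": 1},
    {"dx": 0,"dy": 0,"dz": 0,"yaw": 0,"claw": 1},
  ],
)

```text
time: 16.08
tool_pos: [0.485, -0.4194, 0.0295]
tool_rot: [0.001, 1.0, -0.021, 0.001]
contact_force: [0.6, 1.6, 6.9]
gripper_width: 0.577
grasp_force: 62.4
```

```bash
python3 - <<'E'
from plan import *
print(manip.state()['tool_pos'],loc(W[3]-C['E']))
f,c=grab('scene','s2'); cv2.imwrite('pics/s2c.png',cv2.resize(f[170:360,80:340,::-1],(780,570)))
E
```

```text
[ 0.48499693 -0.41940339  0.02947049] [ 0.1346 -0.8651]
```

View pics/s2c.png

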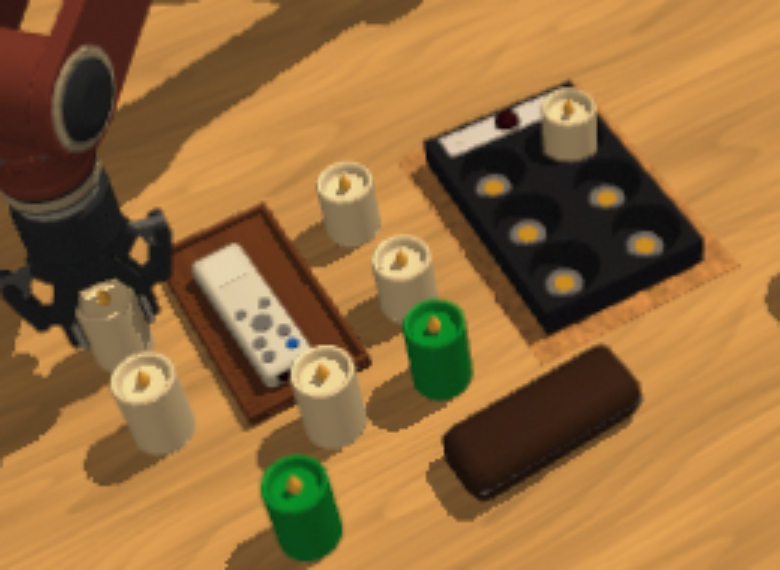

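The crop shows one candle sitting down in its well at (568,125) and the gripper on the next one at (110,325).

send_rows(
  increments=[
    {"dx": 0,"dy": 0,"dz": -0.08,"yaw": 0,"claw": 1},
    {"dx": 0,"dy": 0,"dz": -0.16,"yaw": 0,"claw": 1},
    {"dx": 0,"dy": 0,"dz": -0.26,"yaw": 0,"claw": 1},
    {"dx": 0.015,"dy": -0.1,"dz": -0.26,"yaw": 0,"claw": 1},
    {"dx": 0.03,"dy": -0.2,"dz": -0.26,"yaw": 0,"claw": 1},
    {"dx": 0.045,"dy": -0.3,"dz": -0.26,"yaw": 0,"claw": 1},
    {"dx": 0.06,"dy": -0.4,"dz": -0.26,"yaw": 0,"claw": 1},
    {"dx": 0.08,"dy": -0.5,"dz": -0.26,"yaw": 0,"claw": 1},
    {"dx": 0.1,"dy": -0.6,"dz": -0.26,"yaw": 0,"claw": 1},
    {"dx": 0.12,"dy": -0.7,"dz": -0.26,"yaw": 0,"claw": 1},
    {"dx": 0.138,"dy": -0.8,"dz": -0.26,"yaw": 0,"claw": 1},
    {"dx": 0.138,"dy": -0.865,"dz": -0.26,"yaw": 0,"claw": 1},
    {"dx": 0.138,"dy": -0.865,"dz": -0.2,"yaw": 0,"claw": 1},
    {"dx": 0.138,"dy": -0.865,"dz": -0.15,"yaw": 0,"claw": 1},
    {"dx": 0.138,"dy": -0.865,"dz": -0.12,"yaw": 0,"claw": 1},
    {"dx": 0.138,"dy": -0.865,"dz": -0.12,"yaw": 0,"claw": 1},
  ],
)

```text
time: 18.12
tool_pos: [0.5693, 0.0109, 0.0855]
tool_rot: [-0.0, 1.0, -0.021, -0.001]
contact_force: [-0.5, -1.2, -1.1]
gripper_width: 0.575
grasp_force: 62.6
```

```bash
python3 - <<'E'
from plan import *
go(W[3][0]+.002,W[3][1],.0395,th)
go(*C['C'],.026,th)
f,c=grab('wrist','w4'); hsv=cv2.cvtColor(f,cv2.COLOR_RGB2HSV);S,V=hsv[...,1].astype(int),hsv[...,2]
T=tool()[:3,3];print('axis at rim',proj(c,[[T[0],T[1],T[2]-.0295+.075]]))
E
```

```text
d [ 0.0011 -0.0001  0.0921] yaw -0.0005 rows 1 now [0.5693 0.0109 0.0855] -0.041
d [0.0529 0.8585 0.1188] yaw -0.0005 rows 8 now [0.5693 0.0109 0.0855] -0.041
axis at rim [[280.07703567 323.9399053 ]]
```

send_rows(
  increments=[
    {"dx": 0.001,"dy": 0,"dz": 0.03,"yaw": 0,"claw": 1},
    {"dx": 0.001,"dy": 0,"dz": 0.06,"yaw": 0,"claw": 1},
    {"dx": 0.001,"dy": 0,"dz": 0.08,"yaw": 0,"claw": 1},
    {"dx": 0.001,"dy": 0,"dz": 0.092,"yaw": 0,"claw": 1},
    {"dx": 0.001,"dy": 0,"dz": 0.092,"yaw": 0,"claw": 1},
    {"dx": 0.001,"dy": 0,"dz": 0.092,"yaw": 0,"claw": 1},
  ],
)

```text
time: 18.92
tool_pos: [0.5712, 0.011, 0.0412]
tool_rot: [0.0, 1.0, -0.02, 0.0]
contact_force: [-0.6, 0.4, -0.7]
gripper_width: 0.574
grasp_force: 62.6
```

send_rows(
  increments=[
    {"dx": 0,"dy": 0,"dz": 0,"yaw": 0,"claw": -0.5},
    {"dx": 0,"dy": 0,"dz": 0,"yaw": 0,"claw": -0.5},
    {"dx": 0,"dy": 0,"dz": 0,"yaw": 0,"claw": -0.5},
    {"dx": 0,"dy": 0,"dz": -0.08,"yaw": 0,"claw": -0.5},
    {"dx": 0,"dy": 0,"dz": -0.16,"yaw": 0,"claw": -0.5},
    {"dx": 0,"dy": 0,"dz": -0.26,"yaw": 0,"claw": -0.6},
    {"dx": 0.052,"dy": 0.8585,"dz": -0.26,"yaw": 0,"claw": -0.6},
    {"dx": 0.052,"dy": 0.8585,"dz": -0.26,"yaw": 0,"claw": -0.6},
    {"dx": 0.052,"dy": 0.8585,"dz": -0.26,"yaw": 0,"claw": -0.6},
    {"dx": 0.052,"dy": 0.8585,"dz": -0.26,"yaw": 0,"claw": -0.6},
    {"dx": 0.052,"dy": 0.8585,"dz": -0.26,"yaw": 0,"claw": -0.6},
    {"dx": 0.052,"dy": 0.8585,"dz": -0.26,"yaw": 0,"claw": -0.6},
    {"dx": 0.052,"dy": 0.8585,"dz": -0.26,"yaw": 0,"claw": -0.6},
    {"dx": 0.052,"dy": 0.8585,"dz": -0.26,"yaw": 0,"claw": -0.6},
    {"dx": 0.052,"dy": 0.8585,"dz": -0.26,"yaw": 0,"claw": -0.6},
    {"dx": 0.052,"dy": 0.8585,"dz": -0.16,"yaw": 0,"claw": -0.6},
    {"dx": 0.052,"dy": 0.8585,"dz": -0.06,"yaw": 0,"claw": -0.6},
    {"dx": 0.052,"dy": 0.8585,"dz": 0.027,"yaw": 0,"claw": -0.6},
    {"dx": 0.052,"dy": 0.8585,"dz": 0.027,"yaw": 0,"claw": -0.6},
  ],
)

```text
time: 21.3
tool_pos: [0.5767, -0.4146, 0.0223]
tool_rot: [-0.003, 1.0, -0.02, -0.004]
contact_force: [-0.8, -0.5, 0.4]
gripper_width: 0.796
grasp_force: 0.0
```

send_rows(
  increments=[
    {"dx": 0,"dy": 0,"dz": 0,"yaw": 0,"claw": 1},
    {"dx": 0,"dy": 0,"dz": 0,"yaw": 0,"claw": 1},
    {"dx": 0,"dy": 0,"dz": 0,"yaw": 0,"claw": 1},
    {"dx": 0,"dy": 0,"dz": 0,"yaw": 0,"claw": 1},
    {"dx": 0,"dy": 0,"dz": 0,"yaw": 0,"claw": 1},
  ],
)

```text
time: 21.92
tool_pos: [0.5806, -0.4199, 0.0302]
tool_rot: [0.001, 1.0, -0.021, 0.002]
contact_force: [-0.5, 1.2, 6.4]
gripper_width: 0.573
grasp_force: 62.5
```

send_rows(
  increments=[
    {"dx": 0,"dy": 0,"dz": -0.08,"yaw": 0,"claw": 1},
    {"dx": 0,"dy": 0,"dz": -0.16,"yaw": 0,"claw": 1},
    {"dx": 0,"dy": 0,"dz": -0.26,"yaw": 0,"claw": 1},
    {"dx": 0.01,"dy": -0.1,"dz": -0.26,"yaw": 0,"claw": 1},
    {"dx": 0.02,"dy": -0.2,"dz": -0.26,"yaw": 0,"claw": 1},
    {"dx": 0.03,"dy": -0.3,"dz": -0.26,"yaw": 0,"claw": 1},
    {"dx": 0.04,"dy": -0.4,"dz": -0.26,"yaw": 0,"claw": 1},
    {"dx": 0.05,"dy": -0.5,"dz": -0.26,"yaw": 0,"claw": 1},
    {"dx": 0.06,"dy": -0.6,"dz": -0.26,"yaw": 0,"claw": 1},
    {"dx": 0.07,"dy": -0.7,"dz": -0.26,"yaw": 0,"claw": 1},
    {"dx": 0.082,"dy": -0.8,"dz": -0.26,"yaw": 0,"claw": 1},
    {"dx": 0.082,"dy": -0.858,"dz": -0.26,"yaw": 0,"claw": 1},
    {"dx": 0.082,"dy": -0.858,"dz": -0.2,"yaw": 0,"claw": 1},
    {"dx": 0.082,"dy": -0.858,"dz": -0.15,"yaw": 0,"claw": 1},
    {"dx": 0.082,"dy": -0.858,"dz": -0.12,"yaw": 0,"claw": 1},
    {"dx": 0.082,"dy": -0.858,"dz": -0.12,"yaw": 0,"claw": 1},
  ],
)

```text
time: 23.92
tool_pos: [0.6367, 0.0079, 0.0858]
tool_rot: [-0.0, 1.0, -0.021, -0.001]
contact_force: [0.0, -0.2, -0.7]
gripper_width: 0.572
grasp_force: 62.5
```

```bash
python3 - <<'E'
from plan import *
go(W[5][0]+.0027,W[5][1],.0402,th)
go(*C['D'],.026,th)
# tray check from scene: remaining brass centres
f,c=grab('scene','s3'); hsv=cv2.cvtColor(f,cv2.COLOR_RGB2HSV).astype(int)
for i in (0,2,4):
    u=proj(c,[[*W[i],.009]])[0]; x,y=u.round().astype(int); w=hsv[y-9:y+10,x-9:x+10]
    print(i,u.round(1),[(ct+[x-9,y-9]).round(1).tolist() for s,ct,_ in comps((w[...,1]>130)&(w[...,2]>110),6)])
E
```

```text
d [-0.0004 -0.0007  0.0912] yaw -0.0005 rows 1 now [0.6367 0.0079 0.0858] -0.041
d [-0.3235  0.419   0.1205] yaw -0.0005 rows 5 now [0.6367 0.0079 0.0858] -0.041
0 [243.2 231.8] [[244.3, 232.1]]
2 [254.6 247.3] [[255.7, 247.4]]
4 [266.7 263.7] [[267.3, 264.0]]
```

send_rows(
  increments=[
    {"dx": 0,"dy": 0,"dz": 0.03,"yaw": 0,"claw": 1},
    {"dx": 0,"dy": 0,"dz": 0.06,"yaw": 0,"claw": 1},
    {"dx": 0,"dy": 0,"dz": 0.08,"yaw": 0,"claw": 1},
    {"dx": 0,"dy": 0,"dz": 0.091,"yaw": 0,"claw": 1},
    {"dx": 0,"dy": 0,"dz": 0.091,"yaw": 0,"claw": 1},
    {"dx": 0,"dy": 0,"dz": 0.091,"yaw": 0,"claw": 1},
  ],
)

```text
time: 24.72
tool_pos: [0.6382, 0.008, 0.0423]
tool_rot: [0.0, 1.0, -0.02, 0.0]
contact_force: [0.3, -0.9, -1.1]
gripper_width: 0.574
grasp_force: 62.5
```

send_rows(
  increments=[
    {"dx": 0,"dy": 0,"dz": 0,"yaw": 0,"claw": -0.5},
    {"dx": 0,"dy": 0,"dz": 0,"yaw": 0,"claw": -0.5},
    {"dx": 0,"dy": 0,"dz": 0,"yaw": 0,"claw": -0.5},
    {"dx": 0,"dy": 0,"dz": -0.08,"yaw": 0,"claw": -0.5},
    {"dx": 0,"dy": 0,"dz": -0.16,"yaw": 0,"claw": -0.5},
    {"dx": 0,"dy": 0,"dz": -0.26,"yaw": 0,"claw": -0.6},
    {"dx": -0.3235,"dy": 0.419,"dz": -0.26,"yaw": 0,"claw": -0.6},
    {"dx": -0.3235,"dy": 0.419,"dz": -0.26,"yaw": 0,"claw": -0.6},
    {"dx": -0.3235,"dy": 0.419,"dz": -0.26,"yaw": 0,"claw": -0.6},
    {"dx": -0.3235,"dy": 0.419,"dz": -0.26,"yaw": 0,"claw": -0.6},
    {"dx": -0.3235,"dy": 0.419,"dz": -0.26,"yaw": 0,"claw": -0.6},
    {"dx": -0.3235,"dy": 0.419,"dz": -0.26,"yaw": 0,"claw": -0.6},
    {"dx": -0.3235,"dy": 0.419,"dz": -0.26,"yaw": 0,"claw": -0.6},
    {"dx": -0.3235,"dy": 0.419,"dz": -0.16,"yaw": 0,"claw": -0.6},
    {"dx": -0.3235,"dy": 0.419,"dz": -0.06,"yaw": 0,"claw": -0.6},
    {"dx": -0.3235,"dy": 0.419,"dz": 0.0295,"yaw": 0,"claw": -0.6},
    {"dx": -0.3235,"dy": 0.419,"dz": 0.0295,"yaw": 0,"claw": -0.6},
  ],
)

```text
time: 26.85
tool_pos: [0.4651, -0.1917, 0.023]
tool_rot: [-0.002, 1.0, -0.019, -0.004]
contact_force: [-0.3, -0.8, -0.1]
gripper_width: 0.799
grasp_force: 0.0
```

send_rows(
  increments=[
    {"dx": 0,"dy": 0,"dz": 0,"yaw": 0,"claw": 1},
    {"dx": 0,"dy": 0,"dz": 0,"yaw": 0,"claw": 1},
    {"dx": 0,"dy": 0,"dz": 0,"yaw": 0,"claw": 1},
    {"dx": 0,"dy": 0,"dz": 0,"yaw": 0,"claw": 1},
    {"dx": 0,"dy": 0,"dz": 0,"yaw": 0,"claw": 1},
  ],
)

```text
time: 27.48
tool_pos: [0.4692, -0.1955, 0.0292]
tool_rot: [0.001, 1.0, -0.021, 0.002]
contact_force: [1.3, 1.3, 6.2]
gripper_width: 0.572
grasp_force: 62.4
```

send_rows(
  increments=[
    {"dx": 0,"dy": 0,"dz": -0.08,"yaw": 0,"claw": 1},
    {"dx": 0,"dy": 0,"dz": -0.16,"yaw": 0,"claw": 1},
    {"dx": 0,"dy": 0,"dz": -0.24,"yaw": 0,"claw": 1},
    {"dx": 0.02,"dy": -0.08,"dz": -0.24,"yaw": 0,"claw": 1},
    {"dx": 0.04,"dy": -0.16,"dz": -0.24,"yaw": 0,"claw": 1},
    {"dx": 0.06,"dy": -0.22,"dz": -0.24,"yaw": 0,"claw": 1},
    {"dx": 0.06,"dy": -0.255,"dz": -0.24,"yaw": 0,"claw": 1},
    {"dx": 0.06,"dy": -0.255,"dz": -0.2,"yaw": 0,"claw": 1},
    {"dx": 0.06,"dy": -0.255,"dz": -0.15,"yaw": 0,"claw": 1},
    {"dx": 0.06,"dy": -0.255,"dz": -0.12,"yaw": 0,"claw": 1},
    {"dx": 0.06,"dy": -0.255,"dz": -0.12,"yaw": 0,"claw": 1},
  ],
)

```text
time: 28.85
tool_pos: [0.5014, -0.0685, 0.0856]
tool_rot: [-0.0, 1.0, -0.021, -0.002]
contact_force: [-0.2, -0.5, -1.6]
gripper_width: 0.571
grasp_force: 62.5
```

```bash
cat > chk.py <<'E'
from plan import *
import sys
def chk(name,ws):
    f,c=grab('scene',name); hsv=cv2.cvtColor(f,cv2.COLOR_RGB2HSV).astype(int)
    for i in ws:
        u=proj(c,[[*W[i],.009]])[0]; x,y=u.round().astype(int); w=hsv[y-9:y+10,x-9:x+10]
        print(i,u.round(1),[(ct+[x-9,y-9]).round(1).tolist() for s,ct,_ in comps((w[...,1]>130)&(w[...,2]>110),6)])
E
python3 - <<'E'
from chk import *
go(W[0][0]+.0029,W[0][1],.0392,th)
go(*C['B'],.026,th)
chk('s4',(2,4))
E
```

```text
d [ 0.0002 -0.0004  0.0928] yaw -0.0006 rows 1 now [ 0.5014 -0.0685  0.0856] -0.041
d [0.1493 0.2422 0.1186] yaw -0.0006 rows 3 now [ 0.5014 -0.0685  0.0856] -0.041
2 [254.6 247.3] [[255.7, 247.4]]
4 [266.7 263.7] [[267.6, 263.9]]
```

send_rows(
  increments=[
    {"dx": 0,"dy": 0,"dz": 0.03,"yaw": 0,"claw": 1},
    {"dx": 0,"dy": 0,"dz": 0.06,"yaw": 0,"claw": 1},
    {"dx": 0,"dy": 0,"dz": 0.08,"yaw": 0,"claw": 1},
    {"dx": 0,"dy": 0,"dz": 0.092,"yaw": 0,"claw": 1},
    {"dx": 0,"dy": 0,"dz": 0.092,"yaw": 0,"claw": 1},
    {"dx": 0,"dy": 0,"dz": 0.092,"yaw": 0,"claw": 1},
  ],
)

```text
time: 29.65
tool_pos: [0.5032, -0.0686, 0.0415]
tool_rot: [0.0, 1.0, -0.02, 0.0]
contact_force: [-0.2, 0.1, -1.4]
gripper_width: 0.568
grasp_force: 62.5
```

send_rows(
  increments=[
    {"dx": 0,"dy": 0,"dz": 0,"yaw": 0,"claw": -0.5},
    {"dx": 0,"dy": 0,"dz": 0,"yaw": 0,"claw": -0.5},
    {"dx": 0,"dy": 0,"dz": 0,"yaw": 0,"claw": -0.5},
    {"dx": 0,"dy": 0,"dz": -0.08,"yaw": 0,"claw": -0.5},
    {"dx": 0,"dy": 0,"dz": -0.16,"yaw": 0,"claw": -0.5},
    {"dx": 0,"dy": 0,"dz": -0.26,"yaw": 0,"claw": -0.6},
    {"dx": 0.149,"dy": 0.242,"dz": -0.26,"yaw": 0,"claw": -0.6},
    {"dx": 0.149,"dy": 0.242,"dz": -0.26,"yaw": 0,"claw": -0.6},
    {"dx": 0.149,"dy": 0.242,"dz": -0.26,"yaw": 0,"claw": -0.6},
    {"dx": 0.149,"dy": 0.242,"dz": -0.26,"yaw": 0,"claw": -0.6},
    {"dx": 0.149,"dy": 0.242,"dz": -0.26,"yaw": 0,"claw": -0.6},
    {"dx": 0.149,"dy": 0.242,"dz": -0.16,"yaw": 0,"claw": -0.6},
    {"dx": 0.149,"dy": 0.242,"dz": -0.06,"yaw": 0,"claw": -0.6},
    {"dx": 0.149,"dy": 0.242,"dz": 0.027,"yaw": 0,"claw": -0.6},
    {"dx": 0.149,"dy": 0.242,"dz": 0.027,"yaw": 0,"claw": -0.6},
  ],
)

```text
time: 31.52
tool_pos: [0.5684, -0.1894, 0.0233]
tool_rot: [-0.002, 1.0, -0.02, -0.004]
contact_force: [-0.3, -0.4, 0.9]
gripper_width: 0.799
grasp_force: 0.0
```

send_rows(
  increments=[
    {"dx": 0,"dy": 0,"dz": 0,"yaw": 0,"claw": 1},
    {"dx": 0,"dy": 0,"dz": 0,"yaw": 0,"claw": 1},
    {"dx": 0,"dy": 0,"dz": 0,"yaw": 0,"claw": 1},
    {"dx": 0,"dy": 0,"dz": 0,"yaw": 0,"claw": 1},
    {"dx": 0,"dy": 0,"dz": 0,"yaw": 0,"claw": 1},
  ],
)

```text
time: 32.15
tool_pos: [0.5739, -0.1931, 0.0302]
tool_rot: [0.001, 1.0, -0.021, 0.002]
contact_force: [-0.9, 0.9, 7.2]
gripper_width: 0.57
grasp_force: 62.5
```

send_rows(
  increments=[
    {"dx": 0,"dy": 0,"dz": -0.08,"yaw": 0,"claw": 1},
    {"dx": 0,"dy": 0,"dz": -0.16,"yaw": 0,"claw": 1},
    {"dx": 0,"dy": 0,"dz": -0.24,"yaw": 0,"claw": 1},
    {"dx": -0.005,"dy": -0.08,"dz": -0.24,"yaw": 0,"claw": 1},
    {"dx": -0.01,"dy": -0.16,"dz": -0.24,"yaw": 0,"claw": 1},
    {"dx": -0.016,"dy": -0.22,"dz": -0.24,"yaw": 0,"claw": 1},
    {"dx": -0.016,"dy": -0.243,"dz": -0.24,"yaw": 0,"claw": 1},
    {"dx": -0.016,"dy": -0.243,"dz": -0.2,"yaw": 0,"claw": 1},
    {"dx": -0.016,"dy": -0.243,"dz": -0.15,"yaw": 0,"claw": 1},
    {"dx": -0.016,"dy": -0.243,"dz": -0.12,"yaw": 0,"claw": 1},
    {"dx": -0.016,"dy": -0.243,"dz": -0.12,"yaw": 0,"claw": 1},
  ],
)

```text
time: 33.52
tool_pos: [0.5677, -0.0712, 0.085]
tool_rot: [-0.0, 1.0, -0.021, -0.002]
contact_force: [-0.6, -0.2, -0.7]
gripper_width: 0.567
grasp_force: 62.4
```

```bash
python3 - <<'E'
from chk import *
go(W[2][0]+.0031,W[2][1],.0402,th)
go(*C['A'],.026,th)
chk('s5',(4,))
E
```

```text
d [ 0.     -0.0004  0.0897] yaw -0.001 rows 1 now [ 0.5677 -0.0712  0.085 ] -0.042
d [0.1816 0.4499 0.117 ] yaw -0.001 rows 5 now [ 0.5677 -0.0712  0.085 ] -0.042
4 [266.7 263.7] [[267.6, 263.9]]
```

send_rows(
  increments=[
    {"dx": 0,"dy": 0,"dz": 0.03,"yaw": 0,"claw": 1},
    {"dx": 0,"dy": 0,"dz": 0.06,"yaw": 0,"claw": 1},
    {"dx": 0,"dy": 0,"dz": 0.08,"yaw": 0,"claw": 1},
    {"dx": 0,"dy": 0,"dz": 0.09,"yaw": 0,"claw": 1},
    {"dx": 0,"dy": 0,"dz": 0.09,"yaw": 0,"claw": 1},
    {"dx": 0,"dy": 0,"dz": 0.09,"yaw": 0,"claw": 1},
  ],
)

```text
time: 34.33
tool_pos: [0.5697, -0.0708, 0.0431]
tool_rot: [0.0, 1.0, -0.02, 0.0]
contact_force: [1.1, -0.8, -1.6]
gripper_width: 0.567
grasp_force: 62.4
```

send_rows(
  increments=[
    {"dx": 0,"dy": 0,"dz": 0,"yaw": 0,"claw": -0.5},
    {"dx": 0,"dy": 0,"dz": 0,"yaw": 0,"claw": -0.5},
    {"dx": 0,"dy": 0,"dz": 0,"yaw": 0,"claw": -0.5},
    {"dx": 0,"dy": 0,"dz": -0.08,"yaw": 0,"claw": -0.5},
    {"dx": 0,"dy": 0,"dz": -0.16,"yaw": 0,"claw": -0.5},
    {"dx": 0,"dy": 0,"dz": -0.26,"yaw": 0,"claw": -0.5},
    {"dx": 0.181,"dy": 0.45,"dz": -0.26,"yaw": 0,"claw": -0.5},
    {"dx": 0.181,"dy": 0.45,"dz": -0.26,"yaw": 0,"claw": -0.5},
    {"dx": 0.181,"dy": 0.45,"dz": -0.26,"yaw": 0,"claw": -0.5},
    {"dx": 0.181,"dy": 0.45,"dz": -0.26,"yaw": 0,"claw": -0.5},
    {"dx": 0.181,"dy": 0.45,"dz": -0.26,"yaw": 0,"claw": -0.5},
    {"dx": 0.181,"dy": 0.45,"dz": -0.26,"yaw": 0,"claw": -0.5},
    {"dx": 0.181,"dy": 0.45,"dz": -0.26,"yaw": 0,"claw": -0.5},
    {"dx": 0.181,"dy": 0.45,"dz": -0.16,"yaw": 0,"claw": -0.5},
    {"dx": 0.181,"dy": 0.45,"dz": -0.06,"yaw": 0,"claw": -0.5},
    {"dx": 0.181,"dy": 0.45,"dz": 0.027,"yaw": 0,"claw": -0.5},
    {"dx": 0.181,"dy": 0.45,"dz": 0.027,"yaw": 0,"claw": -0.5},
  ],
)

```text
time: 36.45
tool_pos: [0.6471, -0.296, 0.0242]
tool_rot: [-0.002, 1.0, -0.02, -0.004]
contact_force: [0.0, -0.3, -0.8]
gripper_width: 0.75
grasp_force: 0.0
```

send_rows(
  increments=[
    {"dx": 0,"dy": 0,"dz": 0,"yaw": 0,"claw": 1},
    {"dx": 0,"dy": 0,"dz": 0,"yaw": 0,"claw": 1},
    {"dx": 0,"dy": 0,"dz": 0,"yaw": 0,"claw": 1},
    {"dx": 0,"dy": 0,"dz": 0,"yaw": 0,"claw": 1},
    {"dx": 0,"dy": 0,"dz": 0,"yaw": 0,"claw": 1},
  ],
)

```text
time: 37.08
tool_pos: [0.6514, -0.2998, 0.031]
tool_rot: [0.0, 1.0, -0.021, 0.001]
contact_force: [-0.6, 1.4, 5.6]
gripper_width: 0.574
grasp_force: 62.3
```

send_rows(
  increments=[
    {"dx": 0,"dy": 0,"dz": -0.08,"yaw": 0,"claw": 1},
    {"dx": 0,"dy": 0,"dz": -0.16,"yaw": 0,"claw": 1},
    {"dx": 0,"dy": 0,"dz": -0.26,"yaw": 0,"claw": 1},
    {"dx": 0,"dy": 0,"dz": -0.26,"yaw": 0,"claw": 1},
    {"dx": -0.01,"dy": -0.1,"dz": -0.26,"yaw": 0,"claw": 1},
    {"dx": -0.02,"dy": -0.2,"dz": -0.26,"yaw": 0,"claw": 1},
    {"dx": -0.03,"dy": -0.3,"dz": -0.26,"yaw": 0,"claw": 1},
    {"dx": -0.04,"dy": -0.4,"dz": -0.26,"yaw": 0,"claw": 1},
    {"dx": -0.05,"dy": -0.45,"dz": -0.26,"yaw": 0,"claw": 1},
    {"dx": -0.05,"dy": -0.45,"dz": -0.2,"yaw": 0,"claw": 1},
    {"dx": -0.05,"dy": -0.45,"dz": -0.15,"yaw": 0,"claw": 1},
    {"dx": -0.05,"dy": -0.45,"dz": -0.12,"yaw": 0,"claw": 1},
    {"dx": -0.05,"dy": -0.45,"dz": -0.12,"yaw": 0,"claw": 1},
  ],
)

```text
time: 38.7
tool_pos: [0.6333, -0.0736, 0.0868]
tool_rot: [-0.0, 1.0, -0.021, -0.002]
contact_force: [-1.0, 0.0, -0.9]
gripper_width: 0.573
grasp_force: 62.5
```

```bash
python3 - <<'E'
from chk import *
go(W[4][0]+.0027,W[4][1],.041,th)
go(.50,-.2,.4,th)
chk('s6',(4,))
E
```

```text
d [-0.0001  0.0002  0.0917] yaw -0.0007 rows 1 now [ 0.6333 -0.0736  0.0868] -0.042
d [-0.2583  0.2633 -0.6255] yaw -0.0007 rows 7 now [ 0.6333 -0.0736  0.0868] -0.042
4 [266.7 263.7] [[267.7, 263.8]]
```

send_rows(
  increments=[
    {"dx": 0,"dy": 0,"dz": 0.03,"yaw": 0,"claw": 1},
    {"dx": 0,"dy": 0,"dz": 0.06,"yaw": 0,"claw": 1},
    {"dx": 0,"dy": 0,"dz": 0.08,"yaw": 0,"claw": 1},
    {"dx": 0,"dy": 0,"dz": 0.092,"yaw": 0,"claw": 1},
    {"dx": 0,"dy": 0,"dz": 0.092,"yaw": 0,"claw": 1},
    {"dx": 0,"dy": 0,"dz": 0.092,"yaw": 0,"claw": -0.5},
    {"dx": 0,"dy": 0,"dz": 0.092,"yaw": 0,"claw": -0.5},
    {"dx": 0,"dy": 0,"dz": 0.092,"yaw": 0,"claw": -0.5},
    {"dx": 0,"dy": 0,"dz": 0,"yaw": 0,"claw": -0.5},
    {"dx": 0,"dy": 0,"dz": -0.1,"yaw": 0,"claw": -0.5},
    {"dx": 0,"dy": 0,"dz": -0.2,"yaw": 0,"claw": -0.5},
    {"dx": -0.26,"dy": 0.26,"dz": -0.62,"yaw": 0,"claw": -0.5},
    {"dx": -0.26,"dy": 0.26,"dz": -0.62,"yaw": 0,"claw": -0.4},
    {"dx": -0.26,"dy": 0.26,"dz": -0.62,"yaw": 0,"claw": -0.4},
    {"dx": -0.26,"dy": 0.26,"dz": -0.62,"yaw": 0,"claw": -0.4},
    {"dx": -0.26,"dy": 0.26,"dz": -0.62,"yaw": 0,"claw": -0.4},
    {"dx": -0.26,"dy": 0.26,"dz": -0.62,"yaw": 0,"claw": -0.4},
    {"dx": -0.26,"dy": 0.26,"dz": -0.62,"yaw": 0,"claw": -0.4},
    {"dx": -0.26,"dy": 0.26,"dz": -0.62,"yaw": 0,"claw": -0.4},
    {"dx": -0.26,"dy": 0.26,"dz": -0.62,"yaw": 0,"claw": -0.4},
  ],
)

```text
time: 41.25
tool_pos: [0.4996, -0.1973, 0.3975]
tool_rot: [-0.001, 1.0, -0.02, -0.001]
contact_force: [-0.2, 0.3, -0.1]
gripper_width: 0.7
grasp_force: 0.0
```

```bash
python3 -c "
from h import *
f,c=grab('wrist','w5');np.save('w5.npy',c[2])"
```

```text
(no output)
```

View pics/w5.png

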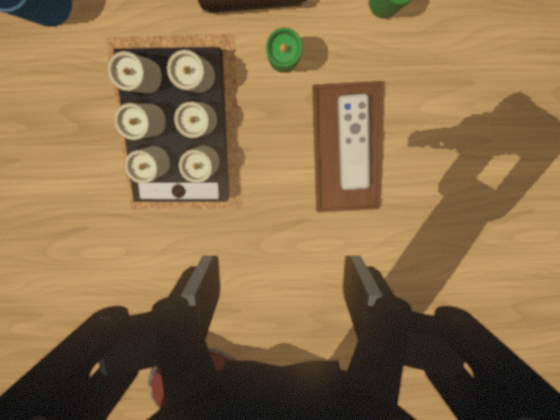

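All six candles stand in the wells, the tray is square on the mat, and the dome is at (179,191). The remote lies in the dish at (354,141), clear on all sides.

```bash
python3 - <<'E'
from plan import *
f=cv2.imread('pics/w5.png'); K,k,_=cam('wrist'); c=(K,k,np.load('w5.npy'))
print('dome',onz(c,[(178.5,191)],.042), 'exp',t+g@[-.0985,0])
hsv=cv2.cvtColor(f,cv2.COLOR_BGR2HSV).astype(int)
m=np.zeros(f.shape[:2],bool);m[85:200,325:380]=1
sub=m&(hsv[...,1]<80)&(hsv[...,2]>110)
cs=max(comps(sub,200),key=lambda q:q[0][4]); print(cs[0])
cn,_=cv2.findContours(cs[2].astype(np.uint8),cv2.RETR_EXTERNAL,cv2.CHAIN_APPROX_NONE)
w=onz(c,max(cn,key=len)[:,0],.027)[:,:2]; r=cv2.minAreaRect((w*1000).astype(np.float32)); print('remote',r)
a=np.radians(r[2]) if r[1][0]>r[1][1] else np.radians(r[2]-90); print(a); x,y=np.array(r[0])/1000; p=np.array([x,y])
print('dish',onz(c,[(313,84),(384,82),(381,210),(316,212)],.014).round(4).tolist())
print('candle tops',[(i,proj(c,[[*W[i],z]])[0].round().tolist()) for i,z in zip(range(6),[.07,.07,.07,.083,.083,.083])])
go(x,y,.014,a)
E
```

```text
dome [[ 0.45438228 -0.02908846  0.042     ]] exp [ 0.45318077 -0.02541184]
[ 338   94   32   96 2828]
remote ((517.6112670898438, -313.4156494140625), (149.4373016357422, 48.3177490234375), 2.5285701751708984)
0.04413187492446195
dish [[0.6097, -0.2507, 0.014], [0.609, -0.361, 0.014], [0.4001, -0.3664, 0.014], [0.4009, -0.2535, 0.014]]
candle tops [(0, [195.0, 166.0]), (1, [140.0, 166.0]), (2, [191.0, 120.0]), (3, [131.0, 121.0]), (4, [185.0, 70.0]), (5, [125.0, 71.0])]
d [0.0466 0.2311 0.7673] yaw -0.0561 rows 7 now [ 0.4996 -0.1975  0.3978] -0.04
```

send_rows(
  increments=[
    {"dx": 0.0466,"dy": 0.23,"dz": 0.1,"yaw": -0.056,"claw": -0.3},
    {"dx": 0.0466,"dy": 0.23,"dz": 0.2,"yaw": -0.056,"claw": -0.3},
    {"dx": 0.0466,"dy": 0.23,"dz": 0.3,"yaw": -0.056,"claw": -0.3},
    {"dx": 0.0466,"dy": 0.23,"dz": 0.4,"yaw": -0.056,"claw": -0.3},
    {"dx": 0.0466,"dy": 0.23,"dz": 0.5,"yaw": -0.056,"claw": -0.3},
    {"dx": 0.0466,"dy": 0.23,"dz": 0.6,"yaw": -0.056,"claw": -0.3},
    {"dx": 0.0466,"dy": 0.23,"dz": 0.66,"yaw": -0.056,"claw": -0.3},
    {"dx": 0.0466,"dy": 0.23,"dz": 0.7,"yaw": -0.056,"claw": -0.3},
    {"dx": 0.0466,"dy": 0.23,"dz": 0.74,"yaw": -0.056,"claw": -0.3},
    {"dx": 0.0466,"dy": 0.23,"dz": 0.76,"yaw": -0.056,"claw": -0.3},
    {"dx": 0.0466,"dy": 0.23,"dz": 0.775,"yaw": -0.056,"claw": -0.3},
    {"dx": 0.0466,"dy": 0.23,"dz": 0.775,"yaw": -0.056,"claw": -0.3},
    {"dx": 0.0466,"dy": 0.23,"dz": 0.775,"yaw": -0.056,"claw": -0.3},
  ],
)

```text
time: 42.92
tool_pos: [0.5186, -0.3143, 0.0124]
tool_rot: [0.0, 1.0, 0.022, 0.001]
contact_force: [0.0, 0.2, 0.7]
gripper_width: 0.648
grasp_force: 0.0
```

send_rows(
  increments=[
    {"dx": 0,"dy": 0,"dz": 0,"yaw": 0,"claw": 1},
    {"dx": 0,"dy": 0,"dz": 0,"yaw": 0,"claw": 1},
    {"dx": 0,"dy": 0,"dz": 0,"yaw": 0,"claw": 1},
    {"dx": 0,"dy": 0,"dz": 0,"yaw": 0,"claw": 1},
    {"dx": 0,"dy": 0,"dz": 0,"yaw": 0,"claw": 1},
  ],
)

```text
time: 43.55
tool_pos: [0.5188, -0.3145, 0.0129]
tool_rot: [0.001, 1.0, 0.022, 0.001]
contact_force: [-0.3, 0.5, 5.4]
gripper_width: 0.523
grasp_force: 63.4
```

```bash
python3 - <<'E'
from plan import *
go(.394,-.193,.036,1.22)
E
```

```text
d [-0.2389 -0.2535 -0.047 ] yaw -0.7847 rows 7 now [ 0.5188 -0.3145  0.0129] 0.043
```

send_rows(
  increments=[
    {"dx": 0,"dy": 0,"dz": -0.05,"yaw": 0,"claw": 1},
    {"dx": 0,"dy": 0,"dz": -0.1,"yaw": 0,"claw": 1},
    {"dx": 0,"dy": 0,"dz": -0.16,"yaw": 0,"claw": 1},
    {"dx": -0.04,"dy": -0.04,"dz": -0.18,"yaw": -0.1,"claw": 1},
    {"dx": -0.08,"dy": -0.08,"dz": -0.18,"yaw": -0.2,"claw": 1},
    {"dx": -0.12,"dy": -0.12,"dz": -0.18,"yaw": -0.3,"claw": 1},
    {"dx": -0.16,"dy": -0.16,"dz": -0.18,"yaw": -0.4,"claw": 1},
    {"dx": -0.2,"dy": -0.2,"dz": -0.18,"yaw": -0.5,"claw": 1},
    {"dx": -0.239,"dy": -0.2535,"dz": -0.18,"yaw": -0.6,"claw": 1},
    {"dx": -0.239,"dy": -0.2535,"dz": -0.18,"yaw": -0.7,"claw": 1},
    {"dx": -0.239,"dy": -0.2535,"dz": -0.18,"yaw": -0.785,"claw": 1},
    {"dx": -0.239,"dy": -0.2535,"dz": -0.18,"yaw": -0.785,"claw": 1},
    {"dx": -0.239,"dy": -0.2535,"dz": -0.14,"yaw": -0.785,"claw": 1},
    {"dx": -0.239,"dy": -0.2535,"dz": -0.1,"yaw": -0.785,"claw": 1},
    {"dx": -0.239,"dy": -0.2535,"dz": -0.06,"yaw": -0.785,"claw": 1},
    {"dx": -0.239,"dy": -0.2535,"dz": -0.047,"yaw": -0.785,"claw": 1},
    {"dx": -0.239,"dy": -0.2535,"dz": -0.047,"yaw": -0.785,"claw": 1},
    {"dx": -0.239,"dy": -0.2535,"dz": -0.047,"yaw": -0.785,"claw": 1},
  ],
)

```text
time: 45.8
tool_pos: [0.3938, -0.1928, 0.0359]
tool_rot: [0.001, 0.82, 0.573, 0.0]
contact_force: [-0.7, -0.4, -1.1]
gripper_width: 0.52
grasp_force: 62.6
```

```bash
python3 - <<'E'
from plan import *
go(.394,-.193,.036,1.22)
f,c=grab('scene','s7'); 
for p in ([.4535,-.029,.038],[.419,-.123,.036]): print(proj(c,[p]).round(1))
cv2.imwrite('pics/s7c.png',cv2.resize(f[150:330,100:340,::-1],(800,600)))
E
```

```text
d [-0.0002  0.0006 -0.0002] yaw 0.0 rows 1 now [ 0.3938 -0.1928  0.0359] 1.22
[[246.6 209.3]]
[[211.3 215.9]]
```

View pics/s7c.png

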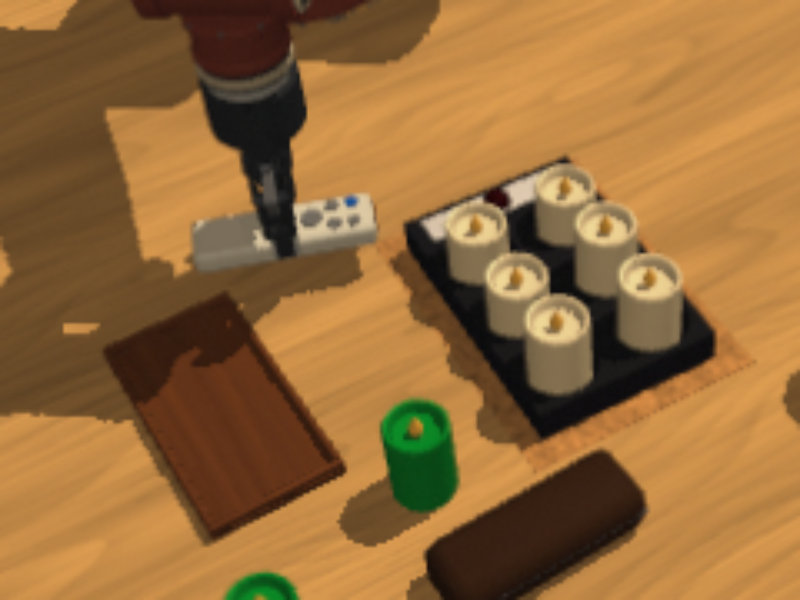

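The crop shows the remote held level with its front end at (376,215), pointing at the dome (497,197) from about 10 cm. All candles stand in the tray.

send_rows(
  increments=[
    {"dx": 0,"dy": 0,"dz": 0,"yaw": 0,"claw": 1},
    {"dx": 0,"dy": 0,"dz": 0,"yaw": 0,"claw": 1},
    {"dx": 0,"dy": 0,"dz": 0,"yaw": 0,"claw": 1},
    {"dx": 0,"dy": 0,"dz": 0,"yaw": 0,"claw": 1},
    {"dx": 0,"dy": 0,"dz": 0,"yaw": 0,"claw": 1},
    {"dx": 0,"dy": 0,"dz": 0,"yaw": 0,"claw": 1},
    {"dx": 0,"dy": 0,"dz": 0,"yaw": 0,"claw": 1},
    {"dx": 0,"dy": 0,"dz": 0,"yaw": 0,"claw": 1},
    {"dx": 0,"dy": 0,"dz": 0,"yaw": 0,"claw": 1},
    {"dx": 0,"dy": 0,"dz": 0,"yaw": 0,"claw": 1},
    {"dx": 0,"dy": 0,"dz": 0,"yaw": 0,"claw": 1},
    {"dx": 0,"dy": 0,"dz": 0,"yaw": 0,"claw": 1},
    {"dx": 0,"dy": 0,"dz": 0,"yaw": 0,"claw": 1},
    {"dx": 0,"dy": 0,"dz": 0,"yaw": 0,"claw": 1},
    {"dx": 0,"dy": 0,"dz": 0,"yaw": 0,"claw": 1},
    {"dx": 0,"dy": 0,"dz": 0,"yaw": 0,"claw": 1},
    {"dx": 0,"dy": 0,"dz": 0,"yaw": 0,"claw": 1},
    {"dx": 0,"dy": 0,"dz": 0,"yaw": 0,"claw": 1},
    {"dx": 0,"dy": 0,"dz": 0,"yaw": 0,"claw": 1},
    {"dx": 0,"dy": 0,"dz": 0,"yaw": 0,"claw": 1},
  ],
)

```text
time: 48.35
tool_pos: [0.3932, -0.1924, 0.035]
tool_rot: [-0.0, 0.819, 0.573, -0.0]
contact_force: [0.3, 0.0, -1.9]
gripper_width: 0.52
grasp_force: 62.6
```

```bash
python3 - <<'E'
from plan import *
c=cam('scene'); print('dome',onz(c,[(249,209)],.040))
go(.508,-.309,.014,.02)
E
```

```text
dome [[ 0.45794825 -0.02377076  0.04      ]]
d [-0.1403  0.2957  0.0421] yaw 0.8004 rows 7 now [ 0.3932 -0.1924  0.035 ] 1.221
```

send_rows(
  increments=[
    {"dx": 0,"dy": 0,"dz": -0.06,"yaw": 0,"claw": 1},
    {"dx": 0,"dy": 0,"dz": -0.12,"yaw": 0,"claw": 1},
    {"dx": -0.02,"dy": 0.04,"dz": -0.12,"yaw": 0.1,"claw": 1},
    {"dx": -0.04,"dy": 0.08,"dz": -0.12,"yaw": 0.2,"claw": 1},
    {"dx": -0.06,"dy": 0.12,"dz": -0.12,"yaw": 0.3,"claw": 1},
    {"dx": -0.08,"dy": 0.17,"dz": -0.12,"yaw": 0.4,"claw": 1},
    {"dx": -0.1,"dy": 0.22,"dz": -0.12,"yaw": 0.5,"claw": 1},
    {"dx": -0.12,"dy": 0.26,"dz": -0.12,"yaw": 0.6,"claw": 1},
    {"dx": -0.14,"dy": 0.296,"dz": -0.12,"yaw": 0.7,"claw": 1},
    {"dx": -0.14,"dy": 0.296,"dz": -0.12,"yaw": 0.8,"claw": 1},
    {"dx": -0.14,"dy": 0.296,"dz": -0.12,"yaw": 0.8,"claw": 1},
    {"dx": -0.14,"dy": 0.296,"dz": -0.06,"yaw": 0.8,"claw": 1},
    {"dx": -0.14,"dy": 0.296,"dz": -0.01,"yaw": 0.8,"claw": 1},
    {"dx": -0.14,"dy": 0.296,"dz": 0.02,"yaw": 0.8,"claw": 1},
    {"dx": -0.14,"dy": 0.296,"dz": 0.035,"yaw": 0.8,"claw": 1},
    {"dx": -0.14,"dy": 0.296,"dz": 0.042,"yaw": 0.8,"claw": 1},
    {"dx": -0.14,"dy": 0.296,"dz": 0.042,"yaw": 0.8,"claw": 1},
    {"dx": -0.14,"dy": 0.296,"dz": 0.042,"yaw": 0.8,"claw": 1},
  ],
)

```text
time: 50.6
tool_pos: [0.5087, -0.3093, 0.015]
tool_rot: [0.0, 1.0, 0.01, 0.001]
contact_force: [0.0, 0.2, 0.3]
gripper_width: 0.521
grasp_force: 62.7
```

send_rows(
  increments=[
    {"dx": 0,"dy": 0,"dz": 0.004,"yaw": 0,"claw": 1},
    {"dx": 0,"dy": 0,"dz": 0.004,"yaw": 0,"claw": 1},
    {"dx": 0,"dy": 0,"dz": 0.004,"yaw": 0,"claw": -0.3},
    {"dx": 0,"dy": 0,"dz": 0.004,"yaw": 0,"claw": -0.3},
    {"dx": 0,"dy": 0,"dz": 0.004,"yaw": 0,"claw": -0.3},
    {"dx": 0,"dy": 0,"dz": -0.05,"yaw": 0,"claw": -0.3},
    {"dx": 0,"dy": 0,"dz": -0.15,"yaw": 0,"claw": -0.3},
    {"dx": 0,"dy": 0,"dz": -0.25,"yaw": 0,"claw": -0.3},
    {"dx": 0,"dy": 0,"dz": -0.35,"yaw": 0,"claw": -0.3},
    {"dx": -0.02,"dy": -0.22,"dz": -0.76,"yaw": 0,"claw": -0.3},
    {"dx": -0.02,"dy": -0.22,"dz": -0.76,"yaw": 0,"claw": -0.3},
    {"dx": -0.02,"dy": -0.22,"dz": -0.76,"yaw": 0,"claw": -0.3},
    {"dx": -0.02,"dy": -0.22,"dz": -0.76,"yaw": 0,"claw": -0.3},
    {"dx": -0.02,"dy": -0.22,"dz": -0.76,"yaw": 0,"claw": -0.3},
    {"dx": -0.02,"dy": -0.22,"dz": -0.76,"yaw": 0,"claw": -0.3},
    {"dx": -0.02,"dy": -0.22,"dz": -0.76,"yaw": 0,"claw": -0.3},
    {"dx": -0.02,"dy": -0.22,"dz": -0.76,"yaw": 0,"claw": -0.3},
  ],
)

```text
time: 52.72
tool_pos: [0.4956, -0.1994, 0.3922]
tool_rot: [-0.001, 1.0, 0.01, -0.001]
contact_force: [0.4, -1.0, 0.3]
gripper_width: 0.645
grasp_force: 0.0
```

```bash
python3 -c "
from h import *
f,c=grab('wrist','w6');np.save('w6.npy',c[2])"
```

```text
(no output)
```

View pics/w6.png

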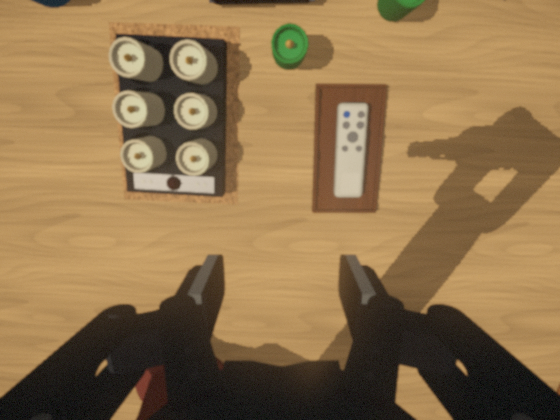

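The remote lies flat in the dish, blue button up, at (351,150). The tray is on the mat with all six candles, dome at (174,183). I'll check the numbers before handing in.

```bash
python3 - <<'E'
from plan import *
K,k,_=cam('wrist'); c=(K,k,np.load('w6.npy'))
d=onz(c,[(174,183)],.040)[0,:2]; e=onz(c,[(133.5,183.5),(215,185)],.033)[:,:2]; r=onz(c,[(226.5,38),(224,195)],.033)[:,:2]
print('dome',d,'strip dir',np.arctan2(*(e[0]-e[1])[::-1])-np.pi/2,'right edge',r,np.arctan2(*(r[0]-r[1])[::-1]))
m=onz(c,[(110,23),(240,28),(236,203),(125,202)],.001)[:,:2];print('mat',m.round(4).tolist(),m.mean(0))
a=np.arctan2(*(r[0]-r[1])[::-1]); print('tray ctr',d+.0985*np.array([np.cos(a),np.sin(a)]), r.mean(0)+.0785*np.array([-np.sin(a),np.cos(a)]))
q=onz(c,[(337,102),(369,103),(365,198),(334,197)],.027)[:,:2];dd=onz(c,[(316,84),(388,85),(378,212),(313,211)],.014)[:,:2];print('remote',q.mean(0),'dish',dd.mean(0))
E
```

```text
dome [ 0.4541037  -0.02873619] strip dir 2.259453254715993e-05 right edge [[ 0.66674048 -0.11715251]
 [ 0.43400344 -0.106888  ]] -0.044074877190699045
mat [[0.6931, 0.0658], [0.6871, -0.1327], [0.4113, -0.1216], [0.4091, 0.0747]] [ 0.55016855 -0.02844753]
tray ctr [ 0.55250804 -0.03307616] [ 0.55383072 -0.03359649]
remote [ 0.50730017 -0.30971497] dish [ 0.50645247 -0.30843773]
```

```bash
python3 -c "
from plant import manip
print(manip.job_done())"
```

```text
the job is handed in; nothing more can be done
None
```

I handed the job in at about 53 s of the 210 s, and the call returned no verdict. By my last measurements the tray is about 5 mm off the mat's centre and square, all six candles stand in the wells, the remote was held at the dome from about 10 cm for over 2 s, and it lies flat in the dish, buttons up.

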